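# Turn a tool holder end for end in its rack

### The arm

A 6-joint arm with a two-finger parallel gripper is mounted at the origin on the work surface. World frame = base frame: x ahead of the robot, y to its left, z up, the work surface at z = 0. Lengths are in mm, angles in rad, forces in N, time in s.
With the tool pointing down it reaches from about 350 to 775 mm from the base axis. Payload 7.3 kg.
Tool frame: the origin (TCP) lies at the very end of the fingers, on their centre line; the grasp point (between the pads) lies 19 mm behind it; x points along the fingers, y is the direction in which the jaws open and shut, and the axes are right-handed (so a half turn about x gives the same grasp; the last joint's range is limited). The gripper opens to 92 mm and grips with 3 to 60 N. Pads are 19 mm wide; open, the fingers measure 130 mm over their backs; the gripper's body (75 mm by 190 mm) begins 47 mm behind the grasp point.
Start: joints at [1.163, 0.342, 1.524, -0, 1.275, -0.146], TCP at [135.865, 507.135, 226.741] pointing down, gripper open.
Joint ranges: [-2.53, 2.53], [-0.77, 2.02], [0.04, 2.7], [-1, 4.14], [0.28, 2.66], [-3.11, 3.11]. Speed limits (rad/s): [2.57, 2.57, 3.14, 3.14, 3.14, 3.14].

### API

Orientations are given as [roll, pitch, yaw] about the fixed x, y, z axes, in that order (R = Rz(yaw) Ry(pitch) Rx(roll)).
In Python, from plant import bot gives the robot as it stands.
- The arm moves only by the tool step_arm, never from a script. Its argument "targets" is a list that holds one entry, the list of rows, each a list of 4 numbers: the shift along the tool's x, y, z in m, then the turn about the tool's x in degrees. A call has exactly 5 rows; each row is the pose to reach, as a shift and turn from the pose measured when the call began, along the tool's axes at that moment; what a row does not reach only later rows make up. A row lasts 1/12 s, in which the tool goes at most 41.7 mm and 7.16 degrees, less where a joint would pass 70% of its speed; a pose out of reach is approached as far as the arm can. A call with a gripper value outside its range is refused whole. "jaw" is the closure, from 0 (fully open) to 1 (shut), set as the call begins (left out, the last holds). The fingers move at their own pace and stop on an object; the grip force is fixed at half the most. Time passes only in rows, so rows that repeat a pose let the fingers close, or fill a call up. It gives the time, the measured TCP pose, the force and the opening at its end, in the units of the state.
- bot.get_obs(): the state, without advancing time (a new reading comes with each control period).
- bot.capture(name): name is "side" or "top" or "wrist"; returns a dict with "color" (400x640x3 uint8, red, green, blue), "depth" (400x640 float32, mm along the optical axis (not along the pixel's ray), 0 where there is no reading), "fov_y" (degrees; the focal length in pixels is half the picture's height over the tangent of half this angle, whatever the lens; pixels are square), "cx", "cy" (the principal point, pixels), "rvec" (rotation vector, rad) and "tvec" (3), from world to camera coordinates, as OpenCV has them. Camera axes: x right, y down, z forward; pixel columns grow to the right and rows downward; lengths in mm; the calibration is good to about 2 mm. A picture is of the moment at which its call begins.
- bot.close_job(): hands the job in, once; it reports no verdict.
The state is a dict: "time": time; "joint_positions": joint angles; "dq": joint speeds; "tau": joint torques, N m; "tool_pos": TCP position; "tcp_rot": TCP orientation; "contact_force": force on the tool from outside, world axes, zero at the start; "moment": the same for the moment, N m; "grip_width": finger opening in mm.
Only numpy, scipy, OpenCV 4.12 (cv2) and the standard library are available. Lean on these libraries where they do the work, as an engineer would, in place of code of your own. Each camera call takes 0.05 s, during which the arm holds its last target. There are 200 camera calls.

### The job

One of the three turning-tool holders in the sloping rack was put away head-first, with its plain shank sticking out. Draw it out, lay it down gently on the black rubber mat and let go, then regrip it so that you can slide it shank-first, fully home, into its own pocket of the rack so that the cutting head is outside. Leave the other two holders and the rest of the things on the bench where they are.

Things in the scene. Friction and masses are not known exactly. Their poses are not given: they have to be found in the camera images.
- holder_mid (a point): Centre of the wrongly stored holder, a dark steel bar 150 mm long, about 300 g: 122 mm of plain square shank, 16 x 16 mm, then a 28 mm cutting head (see holder_head). This point is half-way along, in the middle of the shank's section, 8 mm above the flat underside. Its x axis runs along the bar TOWARDS THE PLAIN SHANK END, away from the head; z is square to the underside, up.
- holder_head (a point): Middle of that holder's head end face, 75 mm from holder_mid along -x, same axes; at the start at the bottom of its pocket. The head is 22 mm high, underside flush with the shank's: next to the shank a block 20 mm long and 24 mm wide (y from -14 to +10 mm), then a nose 8 mm long and 14 mm wide (y -14 to 0) with a small gold insert on top.
- holder_tail (a point): Middle of the plain shank end face of that holder (75 mm from holder_mid along +x). Same axes. At the start it sticks out of the rack, up and away from the robot.
- pockets: The three parallel pockets of the fixed white metal rack. Origin: on the floor of the middle pocket at its closed low end, 35 mm above the bench. x runs along the floor, up the slope (0.55 rad above level) and out of the open mouth, which faces away from the robot; y across the pockets; z square to the floor.
- rack: The rack as a whole; origin under the middle of its 150 x 250 mm base, axes level, x towards the mouths. Pockets are centred at y = -75, 0 and +75 mm, each 32 mm wide and 28 mm high inside; side walls and roof (4 mm thick) end 85 mm up the slope from the closed end, the floor 103 mm. Any of the three may hold the wrong holder; the other two hold right ones.
- mat: Black rubber mat fixed to the bench, 200 (its x) x 160 (its y) x 4 mm; origin at the centre of its underside, on the bench. Empty at the start.
- neighbour_a_mid (a point): Centre of one of the two correctly stored holders, same make as the wrong one, its head out of the pocket. Leave it.
- neighbour_b_mid (a point): Centre of the other correctly stored holder, its head out of the pocket. Leave it.
- insert_case_a: Flat blue plastic case, 90 x 45 x 14 mm, lying on the bench beyond the rack. Origin under its centre. Leave it.
- insert_case_b: Flat black and grey plastic case, 90 x 45 x 14 mm, on the bench beyond the rack. Origin under its centre. Leave it.
- insert_case_c: White case with a clear lid, 80 x 50 x 18 mm, on the bench beyond the mat. Origin under its centre. Leave it.
- cutter_tube: Square clear plastic tube with a yellow cap, 120 x 19 x 19 mm, lying on the bench beside the mat. Origin under its middle. Leave it.
- spanner: Steel spanner, 160 mm long, lying on the bench on the robot's right. Leave it.
- oil_bottle: White plastic bottle, 56 mm across, 100 mm high, standing on the robot's side of the mat. Origin under its centre. Leave it.
Not all that is in view belongs to the job. What is shaped like the part that bears holder_mid but pink is not meant.

How it is judged:
By the outcome, as a careful person would: the job done as asked, in the order asked, and still so for the second after the job is handed in, with the robot touching nothing.
It also fails if it takes over 61 s, if anything falls off the work surface, if the arm or the gripper's body presses on something with over 40 N, if the wrist force passes 120 N, or if a joint passes its speed limit or range.

## Working session

There is one attempt and no reset: what is moved stays moved. The work goes in short steps, Python scripts to look and compute and a tool call to move; the robot and the scene stay as the last step left them, time stands still between calls to the robot, and variables do not carry over. Pictures are saved under pics/ and viewed, about 8 in all and at most 12, crops included, and the job is handed in when it is done.

Besides the shell and the picture viewer there is one more tool, called after "Emit:" as a command line: name --argument value ..., lists and objects as JSON in quotes. step_arm: Moves the arm, as the interface text tells. Its arguments: {"type":"object","properties":{"targets":{"type":"array","items":{"type":"array","items":{"type":"array","items":{"type":"number"}}}},"jaw":{"type":"number"}},"required":["targets"]}

```bash
mkdir -p pics; cat > h.py <<'E'
import numpy as np, cv2
from plant import bot
def cap(n):
    c=bot.capture(n); c['n']=n
    c['R']=cv2.Rodrigues(np.array(c['rvec'],float))[0]; c['t']=np.array(c['tvec'],float).ravel()
    c['f']=c['color'].shape[0]/2/np.tan(np.radians(c['fov_y'])/2); return c
def ray(c,u,v):
    d=c['R'].T@np.array([(u-c['cx'])/c['f'],(v-c['cy'])/c['f'],1.]); return -c['R'].T@c['t'],d
def onz(c,u,v,z):
    o,d=ray(c,u,v); return o+d*(z-o[2])/d[2]
def pt(c,u,v):
    o,d=ray(c,u,v); return o+d*c['depth'][int(v),int(u)]
def cloud(c):
    v,u=np.mgrid[:400,:640]; z=c['depth']
    P=np.stack([(u-c['cx'])/c['f']*z,(v-c['cy'])/c['f']*z,z],-1)
    return (P-c['t'])@c['R']
def proj(c,P):
    q=c['R']@np.array(P,float)+c['t']; return q[:2]/q[2]*c['f']+[c['cx'],c['cy']]
def save(c,name,box=None,s=1):
    im=c['color'][...,::-1]
    if box: u0,v0,u1,v1=box; im=im[v0:v1,u0:u1]
    cv2.imwrite('pics/'+name,cv2.resize(im,None,fx=s,fy=s,interpolation=cv2.INTER_CUBIC))
E
python3 - <<'E'
from h import *
for n in ('top','side'):
    c=cap(n); save(c,n+'1.png'); np.savez(n+'1.npz',**c)
    print(n,-c['R'].T@c['t'],c['R'][2],c['f'],(c['depth']>0).mean())
print(bot.get_obs())
E
```

```text
top [ 255.05110769   85.07449372 1152.49450709] [ 0.22440018 -0.01464435 -0.97438704] 375.40526181608544 0.99603125
side [ 381.72863583 -563.58622971  874.01427319] [ 0.10330326  0.63478236 -0.7657544 ] 385.5877132236906 0.996078125
{'time': 0.1, 'joint_positions': array([ 1.16297924e+00,  3.42618640e-01,  1.52493152e+00, -2.22510977e-05,
        1.27541149e+00, -1.46050650e-01]), 'dq': array([ 0.000948  , -0.00200891, -0.00214377,  0.00037471,  0.00157594,
       -0.00130338]), 'tau': array([ 1.75172019e-03, -4.32007599e+01, -2.44694602e+01,  7.17301201e-02,
        5.26432763e-02, -6.97557903e-05]), 'tool_pos': array([135.72461584, 506.76668065, 226.12882426]), 'tcp_rot': array([-1.70130504,  1.56942717, -1.96306499]), 'contact_force': array([-0.14961559,  1.27480731, -0.46253529]), 'moment': array([0.00178243, 0.01736169, 0.01508156]), 'grip_width': 91.79450987910512}
```

View pics/top1.png

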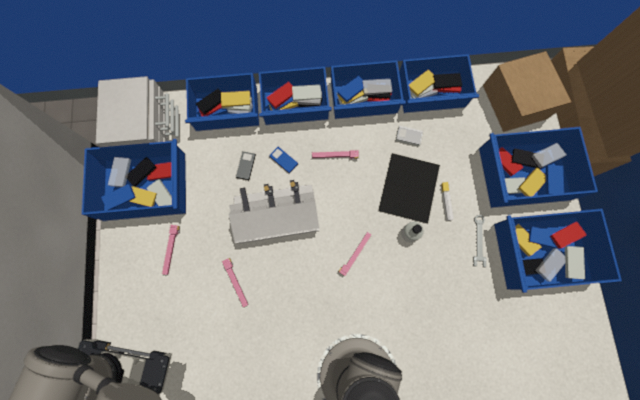

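View pics/side1.png

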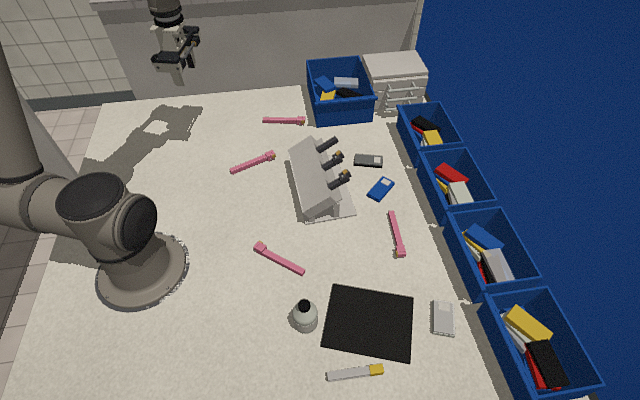

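Top view: three bars stick out of the rack. The left one, about (245,198), is plain and dark. Those at (269,192) and (295,188) show gold inserts. The black mat is at (410,188), the oil bottle at (413,232) and the tube at (447,203). In the side view the plain one is at (327,144), with gold ones at (333,158) and (340,178).

Things that could be mistaken for the target: the two gold-tipped neighbours, and the pink look-alikes at (170,250), (235,282), (355,253) and (335,155) in the top view. I choose the plain bar at top (245,198) and will check it in a crop.

```bash
python3 - <<'E'
from h import *
L=lambda n:{k:v for k,v in np.load(n+'1.npz').items()}
a,b=L('top'),L('side')
im=np.hstack([cv2.resize(c['color'][v0:v0+80,u0:u0+80],(400,400),interpolation=cv2.INTER_CUBIC) for c,u0,v0 in((a,230,165),(b,285,125))])
cv2.imwrite('pics/crop1.png',im[...,::-1])
for c,box in((a,(225,175,325,245)),(b,(285,130,360,225))):
    P=cloud(c); u0,v0,u1,v1=box
    C=c['color'][v0:v1,u0:u1].astype(int); Q=P[v0:v1,u0:u1]
    br=C.max(-1); m=(Q[...,2]>30)
    w=m&(br>110)&(Q[...,2]<135)
    X=Q[w]; 
    # roof plane fit (ransac-ish): iterate
    A=np.c_[X[:,:2],np.ones(len(X))]; k=np.ones(len(X),bool)
    for _ in range(10):
        s=np.linalg.lstsq(A[k],X[k,2],rcond=None)[0]; k=abs(A@s-X[:,2])<4
    print(c['n'],'roof plane',s,'n',k.sum(),'slope',np.hypot(*s[:2]),'tan.55',np.tan(.55),'yaw',np.arctan2(s[1],s[0]))
    K=X[k]; r=cv2.minAreaRect(K[:,:2].astype(np.float32)); print('rect',r, cv2.boxPoints(r).round(0).tolist(),'z',K[:,2].min(),K[:,2].max())
    d=(m&(br<90)).astype(np.uint8)
    n,lab,st,ce=cv2.connectedComponentsWithStats(d)
    for i in range(1,n):
        if st[i,4]<25: continue
        Y=Q[lab==i]; r=cv2.minAreaRect(Y[:,:2].astype(np.float32))
        print('bar',st[i],(ce[i]+[u0,v0]).round(1),'mean',Y.mean(0).round(0),'lo',Y[Y[:,2].argmin()].round(0),'hi',np.median(Y[Y[:,2]>np.percentile(Y[:,2],80)],0).round(0))
P=cloud(a)
m=(a['color'].max(-1)<45)&(np.mgrid[:400,:640][1]>370)&(np.mgrid[:400,:640][1]<445)&(np.mgrid[:400,:640][0]>145)&(np.mgrid[:400,:640][0]<225)
v,u=np.nonzero(m); pts=np.array([onz(a,x,y,4)[:2] for x,y in zip(u,v)],np.float32)
r=cv2.minAreaRect(pts); print('mat',r,cv2.boxPoints(r).round().tolist())
E
```

```text
top roof plane [ 6.08241844e-01  3.87595979e-02 -1.99302834e+02] n 2371 slope 0.6094755512654556 tan.55 0.6131052132881357 yaw 0.0636379449712303
rect ((477.05853271484375, 200.52679443359375), (129.17701721191406, 250.0619659423828), 3.903292179107666) [[404.0, 321.0], [421.0, 71.0], [550.0, 80.0], [533.0, 330.0]] z 56.855218490037096 134.49156746412405
bar [ 16  13   8  23 109] [244.4 199.4] mean [517. 274. 118.] lo [501. 270.  90.] hi [542. 276. 123.]
bar [41 12  9 20 90] [270.4 197. ] mean [520. 201. 108.] lo [504. 194.  87.] hi [534. 205. 123.]
bar [67 12  8 16 73] [295.8 194.6] mean [521. 128. 106.] lo [503. 130.  90.] hi [536. 131. 121.]
side roof plane [ 5.78868970e-01  3.99190631e-02 -1.85910219e+02] n 1883 slope 0.5802437560390133 tan.55 0.6131052132881357 yaw 0.06885144339937241
rect ((478.6625671386719, 200.31106567382812), (128.74063110351562, 255.23155212402344), 4.267688274383545) [[405.0, 323.0], [424.0, 68.0], [552.0, 78.0], [533.0, 332.0]] z 59.45238846598787 134.50359202511663
bar [ 31   7  22  16 146] [326.5 144.6] mean [522. 267. 112.] lo [500. 270.  83.] hi [545. 273. 123.]
bar [ 36  23  23  18 174] [332.7 161.5] mean [529. 198. 109.] lo [506. 195.  82.] hi [543. 202. 125.]
bar [ 42  40  24  20 191] [339.3 180.5] mean [533. 120. 113.] lo [511. 120.  83.] hi [549. 129. 126.]
mat ((537.4368896484375, -225.80044555664062), (150.41357421875, 190.03802490234375), 69.79135131835938) [[422.0, -264.0], [601.0, -329.0], [653.0, -188.0], [474.0, -122.0]]
```

View pics/crop1.png

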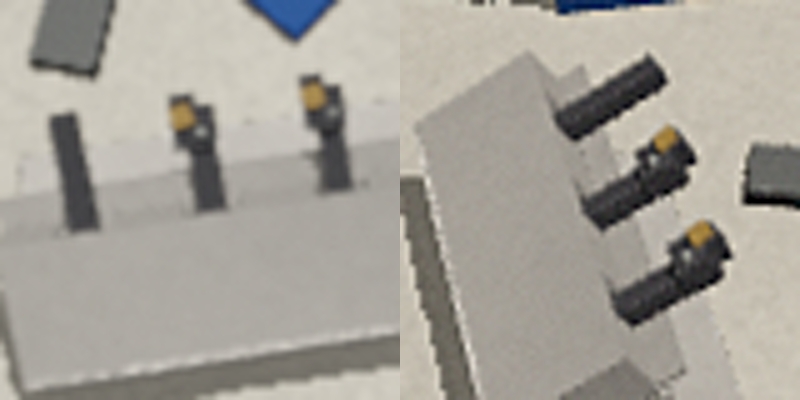

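The crop confirms it: the left bar is plain with no gold insert, in the +75 mm pocket. The other two have gold inserts outside.

```bash
cat >> h.py <<'E'
from scipy.spatial.transform import Rotation as Ro
def go(P,jaw_deg=None):
    """shift (m, tool axes) to world TCP P, and turn options making the tool y lie at jaw_deg (world)"""
    s=bot.get_obs(); R=Ro.from_euler('xyz',s['tcp_rot']).as_matrix()
    d=R.T@(np.array(P,float)-s['tool_pos'])/1000
    print('t %.2f'%s['time'],'pos',s['tool_pos'].round(1),'F',s['contact_force'].round(1),'w %.1f'%s['grip_width'],'q',s['joint_positions'].round(2))
    print('R',R.round(3).tolist()); print('shift',d.round(4),end=' ')
    if jaw_deg is not None:
        t=np.radians(jaw_deg); v=R.T@[np.cos(t),np.sin(t),0]
        a=np.degrees(np.arctan2(v[2],v[1])); print('turn',round(a,1),'or',round(a-180*np.sign(a),1))
    else: print()
E
python3 - <<'E'
from h import *
go([525,273,200],90+3.8)
L=lambda n:{k:v for k,v in np.load(n+'1.npz').items()}
a,b=L('top'),L('side')
print('bottle',onz(a,413,228,100),onz(b,305,303,100)); print('tube',onz(a,447,186,19),onz(a,447,218,19)); print('casec',onz(a,409,137,18))
E
```

```text
t 0.10 pos [135.7 506.8 226.1] F [-0.1  1.3 -0.5] w 91.8 q [ 1.16  0.34  1.52 -0.    1.28 -0.15]
R [[-0.001, 0.259, 0.966], [-0.001, 0.966, -0.259], [-1.0, -0.001, -0.0]]
shift [ 0.0262 -0.125   0.4365] turn -18.8 or 161.2
bottle [ 394.76963662 -193.88324805  100.        ] [ 397.91046933 -204.57047991  100.        ]
tube [ 526.84908808 -340.49827386   19.        ] [ 426.55087473 -323.39219676   19.        ]
casec [ 700.21493562 -246.75519158   18.        ]
```

Emit:
step_arm --targets '[[[0,-0.011,0.038,0],[0,-0.022,0.077,0],[0,-0.033,0.115,0],[0,-0.044,0.154,0],[0,-0.055,0.192,0]]]' --jaw 0.52

```text
time: 0.52
tool_pos: [308.1, 402.7, 225.9]
tcp_rot: [-1.834, 1.569, -2.095]
contact_force: [0.1, 1.8, 0.6]
grip_width: 63.0
```

Emit:
step_arm --targets '[[[0,-0.011,0.038,0],[0,-0.022,0.077,0],[0,-0.033,0.115,0],[0,-0.044,0.154,0],[0,-0.055,0.192,0]]]'

```text
time: 0.93
tool_pos: [480.8, 298.4, 225.6]
tcp_rot: [-1.981, 1.568, -2.242]
contact_force: [0.6, 1.0, 0.2]
grip_width: 44.5
```

Emit:
step_arm --targets '[[[0.0,-0.015,0.05,-6],[0.0,-0.015,0.05,-13],[0.0,-0.015,0.05,-18.8],[0.0,-0.015,0.05,-18.8],[0.0,-0.015,0.05,-18.8]]]'

```text
time: 1.35
tool_pos: [525.0, 270.8, 225.0]
tcp_rot: [-2.545, 1.567, -2.482]
contact_force: [-1.0, 0.1, -0.4]
grip_width: 44.1
```

```bash
python3 - <<'E'
from h import *
go([525,273,180],93.8)
c=cap('wrist'); save(c,'w1.png'); np.savez('w1.npz',**c); print(-c['R'].T@c['t'],c['R'][2])
E
```

```text
t 1.35 pos [525.  270.8 225. ] F [-1.   0.1 -0.4] w 44.1 q [ 0.35  0.47  1.33 -0.    1.34 -1.29]
R [[-0.003, -0.063, 0.998], [-0.002, 0.998, 0.063], [-1.0, -0.002, -0.003]]
shift [0.045  0.0022 0.0003] turn -0.2 or 179.8
[454.94728459 266.02485767 382.71141038] [ 0.25980569  0.01286907 -0.96557516]
```

View pics/w1.png

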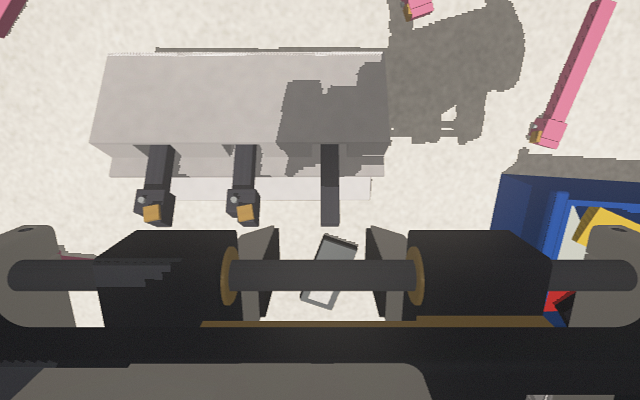

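The wrist view shows the plain bar at (330,145–226), roughly between the open fingers, with gold-tipped neighbours at (245,213) and (152,213).

```bash
python3 - <<'E'
from h import *
c={k:v for k,v in np.load('w1.npz').items()}
P=cloud(c); 
for v in range(148,228,8):
    row=c['color'][v,305:355].max(-1); i=np.nonzero(row<75)[0]+305
    if len(i): 
        j=i[(i>312)&(i<350)]; u0,u1=j.min(),j.max()
        M=np.median(P[v,u0+3:u1-2],0); print(v,u0,u1,M.round(1))
# rack roof: plane & front edges
for v in (60,90,120,138): print('roof',v,P[v,200].round(1),P[v,380].round(1))
for v in (150,160,170,175,180,190,197): print('lip',v,P[v,285].round(1),P[v,200].round(1))
E
```

```text
148 321 337 [491.8 273.5  92. ]
156 321 337 [498.3 273.9  96.3]
164 321 337 [504.6 274.2  99.7]
172 321 338 [510.7 275.  103.5]
180 321 337 [516.9 274.9 107.3]
roof 60 [423.9 153.7  64.5] [414.  314.6  63.8]
roof 90 [449.9 158.7  81. ] [440.4 314.4  82. ]
roof 120 [474.5 163.1  95.8] [465.1 314.8  95.6]
roof 138 [488.5 165.8 104.8] [479.2 314.6 105.5]
lip 150 [495.9 235.2  91.9] [500.2 161.6  94.1]
lip 160 [506.4 234.4  82.1] [511.3 156.8  81.6]
lip 170 [515.  235.1  85.5] [519.8 157.8  85.3]
lip 175 [518.7 235.7  89.8] [523.8 158.8  88.5]
lip 180 [542.3 227.4   8.2] [548.3 129.5   8.6]
lip 190 [554.6 227.7   7. ] [560.4 129.    8.3]
lip 197 [562.7 228.1   8.2] [569.2 128.4   7.4]
```

Emit:
step_arm --targets '[[[0.02,0.0046,0.009,0],[0.05,0.0046,0.009,0],[0.085,0.0046,0.009,0],[0.11,0.0046,0.009,0],[0.1255,0.0046,0.009,0]]]'

```text
time: 1.82
tool_pos: [530.8, 276.3, 96.7]
tcp_rot: [-2.709, 1.563, -2.647]
contact_force: [-0.5, -0.1, 0.2]
grip_width: 44.0
```

```bash
python3 - <<'E'
from h import *
go([534,276,99.5],93.6)
E
```

```text
t 1.82 pos [530.8 276.3  96.7] F [-0.5 -0.1  0.2] w 44.0 q [ 0.35  0.6   1.48 -0.    1.07 -1.28]
R [[-0.007, -0.062, 0.998], [-0.004, 0.998, 0.062], [-1.0, -0.003, -0.007]]
shift [-0.0028 -0.0005  0.0032] turn -0.0 or 180.0
```

Emit:
step_arm --targets '[[[-0.003,0,0.0033,0],[-0.003,0,0.0033,0],[-0.003,0,0.0033,0],[-0.003,0,0.0033,0],[-0.003,0,0.0033,0]]]'

```text
time: 2.23
tool_pos: [534.8, 276.9, 101.3]
tcp_rot: [-2.623, 1.566, -2.561]
contact_force: [0.2, 0.4, -0.5]
grip_width: 43.9
```

Emit:
step_arm --targets '[[[0,0,0,0],[0,0,0,0],[0,0,0,0],[0,0,0,0],[0,0,0,0]]]' --jaw 1

```text
time: 2.65
tool_pos: [534.8, 277.0, 101.4]
tcp_rot: [-2.639, 1.566, -2.577]
contact_force: [-0.2, 1.4, 0.3]
grip_width: 15.7
```

Emit:
step_arm --targets '[[[0,0,0,0],[0,0,0,0],[0,0,0,0],[0,0,0,0],[0,0,0,0]]]'

```text
time: 3.07
tool_pos: [534.8, 277.0, 101.4]
tcp_rot: [-2.653, 1.566, -2.591]
contact_force: [-0.7, 0.4, 0.4]
grip_width: 15.3
```

Emit:
step_arm --targets '[[[-0.0055,0,0.0085,0],[-0.011,0,0.017,0],[-0.0175,0,0.0275,0],[-0.0235,0,0.0375,0],[-0.0295,0,0.0475,0]]]'

```text
time: 3.48
tool_pos: [582.1, 279.8, 130.3]
tcp_rot: [-2.71, 1.564, -2.648]
contact_force: [-1.1, -0.4, -2.0]
grip_width: 15.8
```

Emit:
step_arm --targets '[[[-0.006,0,0.0095,0],[-0.012,0,0.019,0],[-0.018,0,0.029,0],[-0.0245,0,0.0385,0],[-0.0305,0,0.048,0]]]'

```text
time: 3.9
tool_pos: [630.3, 282.7, 160.0]
tcp_rot: [-2.723, 1.563, -2.661]
contact_force: [0.9, 0.5, -2.1]
grip_width: 15.5
```

```bash
python3 - <<'E'
from h import *
go([700,276,170],93.6)
a=cap('side'); b=cap('wrist')
im=np.hstack([cv2.resize(a['color'][80:230,260:410],(500,500),interpolation=cv2.INTER_CUBIC),cv2.resize(b['color'][60:360,215:395],(300,500))])
cv2.imwrite('pics/d1.png',im[...,::-1])
E
```

```text
t 3.90 pos [630.3 282.7 160. ] F [ 0.9  0.5 -2.1] w 15.5 q [ 0.31  0.71  1.09 -0.    1.36 -1.32]
R [[-0.007, -0.062, 0.998], [-0.004, 0.998, 0.062], [-1.0, -0.003, -0.007]]
shift [-0.0105 -0.0111  0.0691] turn -0.0 or 180.0
```

View pics/d1.png

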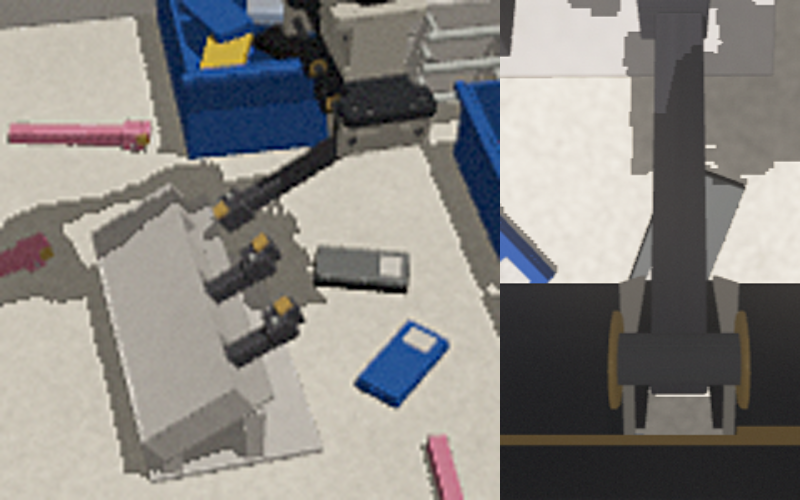

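The bar is out with its gold insert at the low head end, and it keeps its slope in the grip. The neighbours look undisturbed. Next I lift, carry it across to the mat and turn it.

Emit:
step_arm --targets '[[[-0.01,0,0,0],[-0.025,0,0,0],[-0.045,0,0,0],[-0.065,0,0,0],[-0.075,0,0,0]]]'

```text
time: 4.42
tool_pos: [631.9, 283.2, 238.5]
tcp_rot: [-2.217, 1.568, -2.155]
contact_force: [1.0, -0.8, -1.0]
grip_width: 15.6
```

Emit:
step_arm --targets '[[[0,-0.01,0,0],[0,-0.035,0,0],[0,-0.07,0,0],[0,-0.105,0,0],[0,-0.14,0,0]]]'

```text
time: 4.83
tool_pos: [639.4, 141.6, 237.4]
tcp_rot: [-2.581, 1.566, -2.518]
contact_force: [2.3, 0.8, -2.5]
grip_width: 15.9
```

Emit:
step_arm --targets '[[[0,-0.035,0,0],[0,-0.07,0,0],[0,-0.105,0,0],[0,-0.14,0,0],[0,-0.175,0,0]]]'

```text
time: 5.25
tool_pos: [649.2, -35.3, 236.6]
tcp_rot: [-2.803, 1.564, -2.74]
contact_force: [-0.0, -0.7, -2.5]
grip_width: 15.8
```

Emit:
step_arm --targets '[[[0,-0.035,0,0],[0,-0.07,0,0],[0,-0.105,0,0],[0,-0.135,0,0],[0,-0.15,0,0]]]'

```text
time: 5.67
tool_pos: [657.1, -189.5, 235.2]
tcp_rot: [-2.865, 1.562, -2.806]
contact_force: [0.7, 0.3, -1.4]
grip_width: 15.9
```

Emit:
step_arm --targets '[[[0,0,0,5],[0,0,0,11],[0,0,0,17],[0,0,0,23],[0,0,0,29]]]'

```text
time: 6.08
tool_pos: [656.3, -189.1, 234.1]
tcp_rot: [-2.497, 1.56, -2.949]
contact_force: [-0.8, -0.5, -2.4]
grip_width: 15.9
```

Emit:
step_arm --targets '[[[0,0,0,6],[0,0,0,12],[0,0,0,18],[0,0,0,24],[0,0,0,30]]]'

```text
time: 6.5
tool_pos: [655.6, -188.5, 233.0]
tcp_rot: [-2.071, 1.558, -3.051]
contact_force: [0.4, 0.5, -1.9]
grip_width: 15.9
```

Emit:
step_arm --targets '[[[0,0,0,6],[0,0,0,12],[0,0,0,18],[0,0,0,24],[0,0,0,28]]]'

```text
time: 6.92
tool_pos: [654.8, -187.9, 231.9]
tcp_rot: [-1.646, 1.556, -3.12]
contact_force: [-0.6, 0.1, -2.6]
grip_width: 15.9
```

```bash
python3 - <<'E'
from h import *
go([582,-277,85],5)
E
```

```text
t 6.92 pos [ 654.8 -187.9  231.9] F [-0.6  0.1 -2.6] w 15.9 q [-0.39  0.65  1.   -0.01  1.51 -0.49]
R [[-0.014, 0.995, 0.097], [-0.0, 0.097, -0.995], [-1.0, -0.014, -0.001]]
shift [ 0.1479 -0.079   0.0818] turn 0.6 or -179.4
```

Emit:
step_arm --targets '[[[0.01,-0.01,0.01,0],[0.03,-0.026,0.027,0],[0.05,-0.045,0.046,0],[0.068,-0.064,0.066,0],[0.08,-0.079,0.081,0]]]'

```text
time: 7.33
tool_pos: [580.1, -276.4, 150.0]
tcp_rot: [-1.753, 1.552, 3.057]
contact_force: [-0.4, -0.8, -2.1]
grip_width: 15.9
```

Emit:
step_arm --targets '[[[0.015,0,0,0],[0.03,0,0,0],[0.043,0,0,0],[0.051,0,0,0],[0.055,0,0,0]]]'

```text
time: 7.75
tool_pos: [577.9, -275.4, 93.1]
tcp_rot: [-1.824, 1.549, 2.986]
contact_force: [0.0, 0.6, -1.8]
grip_width: 16.1
```

```bash
python3 - <<'E'
from h import *
go([582,-277,75],5)
a=cap('side'); b=cap('top')
im=np.hstack([cv2.resize(a['color'][190:400,260:460],(500,500),interpolation=cv2.INTER_CUBIC),cv2.resize(b['color'][120:270,370:460],(300,500))])
cv2.imwrite('pics/m1.png',im[...,::-1])
E
```

```text
t 7.75 pos [ 577.9 -275.4   93.1] F [ 0.   0.6 -1.8] w 16.1 q [-0.56  0.68  1.33 -0.01  1.15 -0.65]
R [[-0.021, 0.995, 0.097], [0.003, 0.097, -0.995], [-1.0, -0.021, -0.005]]
shift [0.0181 0.0043 0.0021] turn 0.6 or -179.4
```

View pics/m1.png

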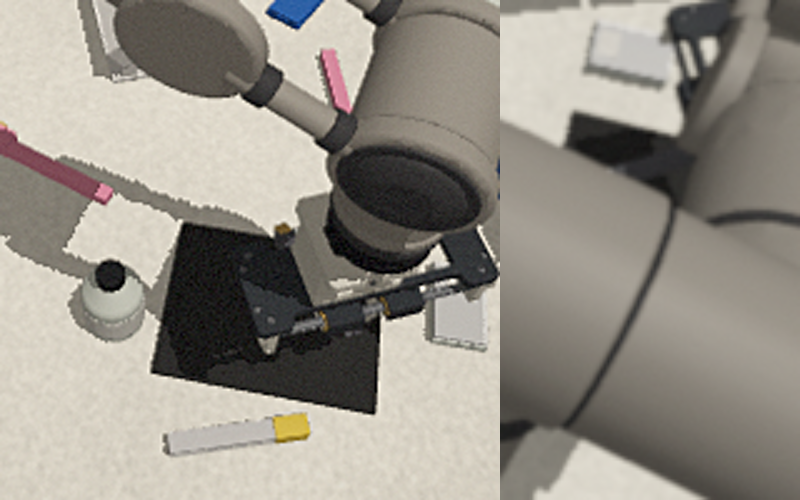

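The holder hangs head-down over the mat, with the gold insert near the rack-side edge of the mat. The bottle, at crop (112,310), is clear of the gripper. Now I lower it slowly.

Emit:
step_arm --targets '[[[0.004,0.004,0.002,0],[0.008,0.004,0.004,0],[0.012,0.004,0.004,0],[0.015,0.004,0.004,0],[0.018,0.004,0.004,0]]]'

```text
time: 8.27
tool_pos: [582.5, -279.3, 75.8]
tcp_rot: [-1.793, 1.55, 3.017]
contact_force: [-0.3, -0.2, -2.2]
grip_width: 15.7
```

Emit:
step_arm --targets '[[[0.002,0,0,0],[0.004,0,0.001,0],[0.006,0,0.001,0],[0.008,0,0.002,0],[0.01,0,0.003,0]]]'

```text
time: 8.68
tool_pos: [583.0, -282.6, 66.4]
tcp_rot: [-1.77, 1.552, 3.04]
contact_force: [0.6, -1.7, 2.0]
grip_width: 15.4
```

Emit:
step_arm --targets '[[[0.002,0,0.001,0],[0.004,0,0.002,0],[0.006,0,0.003,0],[0.008,0,0.004,0],[0.01,0,0.005,0]]]'

```text
time: 9.1
tool_pos: [583.6, -288.2, 56.6]
tcp_rot: [-1.718, 1.553, 3.092]
contact_force: [-0.2, -2.7, 1.8]
grip_width: 15.9
```

Emit:
step_arm --targets '[[[0.0035,0,0.0015,0],[0.007,0,0.003,0],[0.0105,0,0.0045,0],[0.014,0,0.0055,0],[0.017,0,0.0065,0]]]'

```text
time: 9.52
tool_pos: [583.8, -294.7, 39.0]
tcp_rot: [-1.731, 1.552, 3.079]
contact_force: [-0.0, -1.7, 1.9]
grip_width: 15.8
```

Emit:
step_arm --targets '[[[0.0035,0,0.001,0],[0.007,0,0.002,0],[0.0105,0,0.003,0],[0.014,0,0.0035,0],[0.017,0,0.004,0]]]'

```text
time: 9.93
tool_pos: [583.8, -298.7, 21.4]
tcp_rot: [-1.744, 1.552, 3.066]
contact_force: [0.1, -1.8, 0.7]
grip_width: 16.0
```

Emit:
step_arm --targets '[[[0.003,0,0.0005,0],[0.006,0,0.001,0],[0.008,0,0.001,0],[0.01,0,0.0015,0],[0.012,0,0.0015,0]]]'

```text
time: 10.35
tool_pos: [583.7, -300.0, 9.2]
tcp_rot: [-1.757, 1.552, 3.053]
contact_force: [-0.1, -1.5, 0.9]
grip_width: 15.7
```

```bash
python3 - <<'E'
from h import *
go([583,-294,5.5],5)
E
```

```text
t 10.35 pos [ 583.7 -300.     9.2] F [-0.1 -1.5  0.9] w 15.7 q [-0.59  0.81  1.34 -0.01  1.01 -0.68]
R [[-0.019, 0.995, 0.097], [0.002, 0.097, -0.995], [-1.0, -0.019, -0.004]]
shift [ 0.0037  0.     -0.006 ] turn 0.6 or -179.4
```

Emit:
step_arm --targets '[[[0.001,0,-0.001,0],[0.002,0,-0.0025,0],[0.003,0,-0.004,0],[0.0035,0,-0.005,0],[0.0035,0,-0.006,0]]]'

```text
time: 10.77
tool_pos: [583.0, -293.9, 5.7]
tcp_rot: [-1.753, 1.552, 3.057]
contact_force: [0.8, -2.2, 1.7]
grip_width: 15.8
```

Emit:
step_arm --targets '[[[0.0002,0,0,0],[0.0005,0,0,0],[0.0005,0,0,0],[0.0005,0,0,0],[0.0005,0,0,0]]]'

```text
time: 11.18
tool_pos: [583.0, -293.7, 5.2]
tcp_rot: [-1.77, 1.552, 3.04]
contact_force: [-0.4, -0.9, 1.7]
grip_width: 15.9
```

Now I release it and lift clear.

Emit:
step_arm --targets '[[[0,0,0,0],[0,0,0,0],[0,0,0,0],[0,0,0,0],[0,0,0,0]]]' --jaw 0.5

```text
time: 11.6
tool_pos: [582.9, -293.6, 5.0]
tcp_rot: [-1.773, 1.552, 3.036]
contact_force: [0.4, -0.8, -0.3]
grip_width: 43.4
```

Emit:
step_arm --targets '[[[0,0,0,0],[-0.005,0,0,0],[-0.02,0,0,0],[-0.045,0,0,0],[-0.07,0,0,0]]]'

```text
time: 12.02
tool_pos: [583.8, -293.4, 75.4]
tcp_rot: [-1.817, 1.55, 2.993]
contact_force: [-0.1, -0.2, 0.6]
grip_width: 46.1
```

Emit:
step_arm --targets '[[[-0.03,0,-0.005,0],[-0.06,0,-0.015,0],[-0.09,0,-0.025,0],[-0.1,0,-0.03,0],[-0.1,0,-0.03,0]]]'

```text
time: 12.43
tool_pos: [584.4, -263.7, 179.4]
tcp_rot: [-1.661, 1.556, -3.133]
contact_force: [0.4, 0.8, 0.4]
grip_width: 46.3
```

```bash
python3 - <<'E'
from h import *
go([583,-180,20],5)
c=cap('wrist'); save(c,'w2.png'); np.savez('w2.npz',**c)
E
```

```text
t 12.43 pos [ 584.4 -263.7  179.4] F [0.4 0.8 0.4] w 46.3 q [-0.54  0.6   1.23 -0.01  1.32 -0.64]
R [[-0.015, 0.995, 0.098], [-0.0, 0.098, -0.995], [-1.0, -0.015, -0.001]]
shift [ 0.1594  0.0092 -0.0832] turn 0.6 or -179.4
```

View pics/w2.png

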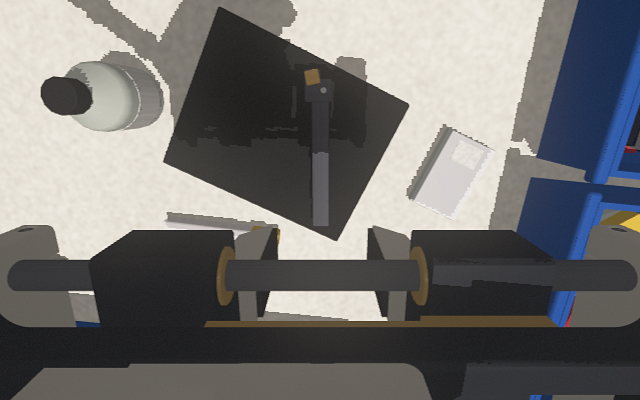

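The holder lies flat and wholly on the mat: head with gold insert at (316,77), tail end at (321,225). Now I measure it for the regrip on the shank just behind the head. I also check the black/grey case, because I plan to tip the bar's head up on the rack's floor lip.

```bash
python3 - <<'E'
from h import *
c={k:v for k,v in np.load('w2.npz').items()}
P=cloud(c); v,u=np.mgrid[:400,:640]
m=(u>285)&(u<350)&(v>60)&(v<229)&(P[...,2]>13)&(P[...,2]<40); X=P[m]
sh=X[(X[:,2]<23)]
y0,y1=X[:,1].min(),X[:,1].max(); print('y range',y0,y1,'z med',np.median(sh[:,2]))
for a in np.arange(y0,y1,15):
    k=(X[:,1]>=a)&(X[:,1]<a+15); print(round(a), X[k].min(0).round(1),X[k].max(0).round(1),np.median(X[k],0).round(1))
k=sh[:,1]<np.percentile(sh[:,1],70); p=np.polyfit(sh[k,1],sh[k,0],1); print('axis x=',p,'deg',np.degrees(np.arctan2(-1,-p[0])))
a={k:v for k,v in np.load('top1.npz').items()}
Q=cloud(a); 
m=(a['color'].max(-1)<110); s=np.zeros_like(m); s[148:182,232:258]=1
Y=np.array([onz(a,x,y,14)[:2] for y,x in zip(*np.nonzero(m&s))],np.float32); r=cv2.minAreaRect(Y); print('case',r,cv2.boxPoints(r).round().tolist())
E
```

```text
y range -314.9789554233965 -166.08961614386098 z med 19.554499774087734
-315 [ 575.4 -315.    16.8] [ 591.8 -300.1   21.5] [ 583.4 -307.1   19.6]
-300 [ 574.  -299.8   17.8] [ 590.4 -285.    21.4] [ 582.2 -292.3   19.6]
-285 [ 572.8 -284.8   17.6] [ 588.9 -270.    21.7] [ 580.7 -277.4   19.6]
-270 [ 571.3 -270.    17. ] [ 587.4 -255.    21.4] [ 579.4 -262.6   19.6]
-255 [ 570.  -254.8   17.2] [ 585.9 -240.    21.5] [ 577.9 -247.4   19.6]
-240 [ 568.7 -240.    17.2] [ 584.3 -225.    21.7] [ 576.5 -232.5   19.6]
-225 [ 566.4 -224.9   17.2] [ 583.7 -210.1   21.5] [ 575.4 -217.3   19.5]
-210 [ 565.1 -210.    17.2] [ 582.3 -195.    21.3] [ 573.7 -202.4   19.5]
-195 [ 557.7 -194.9   18. ] [ 582.3 -180.    29.1] [ 570.1 -187.2   25.5]
-180 [ 556.6 -180.    23.1] [ 581.  -166.1   31.3] [ 566.6 -174.7   28.1]
axis x= [-9.35615597e-02  5.54775279e+02] deg -84.6548779103344
case ((642.3275756835938, 271.3171691894531), (37.71183776855469, 94.71240997314453), 49.59467697143555) [[594.0, 288.0], [666.0, 226.0], [691.0, 255.0], [618.0, 316.0]]
```

Emit:
step_arm --targets '[[[0.02,0,-0.015,0],[0.05,0,-0.03,0],[0.085,-0.001,-0.045,0],[0.12,-0.002,-0.055,0],[0.145,-0.002,-0.0588,0]]]'

```text
time: 12.9
tool_pos: [569.6, -202.8, 26.6]
tcp_rot: [-1.875, 1.545, 2.937]
contact_force: [-1.0, 0.2, -0.3]
grip_width: 45.9
```

```bash
python3 - <<'E'
from h import *
go([574,-205.5,5],5.4)
E
```

```text
t 12.90 pos [ 569.6 -202.8   26.6] F [-1.   0.2 -0.3] w 45.9 q [-0.47  0.71  1.5  -0.01  0.96 -0.56]
R [[-0.026, 0.995, 0.099], [0.005, 0.099, -0.995], [-1.0, -0.025, -0.008]]
shift [0.0215 0.0046 0.0033] turn 0.3 or -179.7
```

Emit:
step_arm --targets '[[[0.004,0.0045,0.003,0],[0.01,0.0045,0.003,0],[0.016,0.0045,0.003,0],[0.019,0.0045,0.003,0],[0.0205,0.0045,0.003,0]]]'

```text
time: 13.32
tool_pos: [574.4, -206.1, 6.5]
tcp_rot: [-1.856, 1.546, 2.954]
contact_force: [0.1, -0.4, 0.3]
grip_width: 45.9
```

```bash
python3 - <<'E'
from h import *
go([574,-205.5,5],5.4)
E
```

```text
t 13.32 pos [ 574.4 -206.1    6.5] F [ 0.1 -0.4  0.3] w 45.9 q [-0.47  0.74  1.49 -0.01  0.93 -0.56]
R [[-0.024, 0.995, 0.098], [0.005, 0.098, -0.995], [-1.0, -0.024, -0.007]]
shift [ 0.0015 -0.0003 -0.0006] turn 0.2 or -179.8
```

Emit:
step_arm --targets '[[[0.001,0,0,0],[0.001,0,0,0],[0.001,0,0,0],[0.001,0,0,0],[0.001,0,0,0]]]' --jaw 1

```text
time: 13.73
tool_pos: [574.6, -206.2, 6.0]
tcp_rot: [-1.847, 1.547, 2.964]
contact_force: [0.4, -1.1, -0.1]
grip_width: 17.0
```

Emit:
step_arm --targets '[[[0,0,0,0],[0,0,0,0],[0,0,0,0],[0,0,0,0],[0,0,0,0]]]'

```text
time: 14.15
tool_pos: [574.6, -206.2, 6.0]
tcp_rot: [-1.847, 1.547, 2.964]
contact_force: [-0.4, -0.2, 0.8]
grip_width: 15.5
```

Emit:
step_arm --targets '[[[-0.01,0,0,0],[-0.03,0,0,0],[-0.06,0,0,0],[-0.09,0,0,0],[-0.12,0,0,0]]]'

```text
time: 14.57
tool_pos: [577.0, -206.4, 127.5]
tcp_rot: [-1.863, 1.546, 2.948]
contact_force: [0.4, -0.7, -2.2]
grip_width: 15.8
```

Emit:
step_arm --targets '[[[-0.03,0,0.01,0],[-0.06,0,0.02,0],[-0.08,0,0.03,0],[-0.1,0,0.04,0],[-0.1,0,0.04,0]]]'

```text
time: 14.98
tool_pos: [584.8, -249.2, 232.3]
tcp_rot: [-1.659, 1.554, -3.133]
contact_force: [1.4, -1.2, -1.5]
grip_width: 15.8
```

```bash
python3 - <<'E'
from h import *
go([640,0,220],93.8)
E
```

```text
t 14.98 pos [ 584.8 -249.2  232.3] F [ 1.4 -1.2 -1.5] w 15.8 q [-0.52  0.56  1.16 -0.01  1.44 -0.61]
R [[-0.017, 0.995, 0.097], [-0.0, 0.097, -0.995], [-1.0, -0.017, -0.002]]
shift [ 0.0113  0.0792 -0.2426] turn -88.3 or 91.7
```

Emit:
step_arm --targets '[[[0,0.004,-0.015,0],[0,0.01,-0.045,0],[0,0.018,-0.08,0],[0,0.026,-0.115,0],[0,0.033,-0.15,0]]]'

```text
time: 15.4
tool_pos: [602.2, -93.5, 230.2]
tcp_rot: [-1.742, 1.551, 3.067]
contact_force: [0.8, -0.9, -2.1]
grip_width: 15.5
```

Emit:
step_arm --targets '[[[0,0.008,-0.035,0],[0,0.016,-0.07,0],[0,0.024,-0.105,0],[0,0.031,-0.14,0],[0,0.038,-0.17,0]]]'

```text
time: 15.82
tool_pos: [621.9, 83.4, 228.4]
tcp_rot: [-1.774, 1.548, 3.037]
contact_force: [0.5, -1.0, -2.5]
grip_width: 15.7
```

Emit:
step_arm --targets '[[[0,0.008,-0.035,-2],[0,0.015,-0.065,-7],[0,0.02,-0.09,-13],[0,0.025,-0.11,-19],[0,0.025,-0.11,-25]]]'

```text
time: 16.23
tool_pos: [634.0, 201.3, 226.1]
tcp_rot: [-2.27, 1.544, 2.988]
contact_force: [0.2, -0.3, -1.7]
grip_width: 15.5
```

Emit:
step_arm --targets '[[[0,0,0,-6.5],[0,0,0,-13],[0,0,0,-19.5],[0,0,0,-26],[0,0,0,-32.5]]]'

```text
time: 16.65
tool_pos: [632.3, 202.7, 224.2]
tcp_rot: [-2.819, 1.54, 3.013]
contact_force: [0.1, -0.8, -2.3]
grip_width: 15.9
```

Emit:
step_arm --targets '[[[0,0,0,-6.5],[0,0,0,-13],[0,0,0,-19.5],[0,0,0,-26],[0,0,0,-32.5]]]'

```text
time: 17.07
tool_pos: [630.6, 204.0, 222.2]
tcp_rot: [2.911, 1.537, 3.033]
contact_force: [0.1, 0.4, -2.0]
grip_width: 15.6
```

```bash
python3 - <<'E'
from h import *
go([539,312,105],106)
E
```

```text
t 17.07 pos [630.6 204.  222.2] F [ 0.1  0.4 -2. ] w 15.6 q [ 0.19  0.63  1.07  0.01  1.48 -1.5 ]
R [[-0.034, -0.122, 0.992], [0.004, 0.993, 0.122], [-0.999, 0.008, -0.033]]
shift [ 0.1207  0.1174 -0.0738] turn -9.0 or 171.0
```

Emit:
step_arm --targets '[[[0,0.02,-0.014,-3],[0.005,0.05,-0.032,-6],[0.01,0.08,-0.05,-9],[0.015,0.105,-0.066,-9],[0.015,0.117,-0.074,-9]]]'

```text
time: 17.48
tool_pos: [537.6, 314.5, 208.1]
tcp_rot: [2.783, 1.531, 3.065]
contact_force: [1.2, -0.6, -2.3]
grip_width: 16.0
```

Emit:
step_arm --targets '[[[0.02,0,0,0],[0.04,0,0,0],[0.06,0,0,0],[0.075,0,0,0],[0.085,0,0,0]]]'

```text
time: 17.9
tool_pos: [532.1, 314.6, 120.3]
tcp_rot: [2.831, 1.527, 3.113]
contact_force: [-1.1, -0.1, -2.0]
grip_width: 15.6
```

```bash
python3 - <<'E'
from h import *
go([539,312,95],106)
a=cap('side'); b=cap('wrist'); np.savez('w3.npz',**b)
im=np.hstack([cv2.resize(a['color'][80:230,260:410],(500,500),interpolation=cv2.INTER_CUBIC),cv2.resize(b['color'][60:360,215:395],(300,500))])
cv2.imwrite('pics/l1.png',im[...,::-1])
E
```

```text
t 17.90 pos [532.1 314.6 120.3] F [-1.1 -0.1 -2. ] w 15.6 q [ 0.4   0.63  1.36  0.02  1.2  -1.46]
R [[-0.044, -0.279, 0.959], [0.001, 0.96, 0.279], [-0.999, 0.013, -0.042]]
shift [ 0.025  -0.0048  0.0069] turn 0.2 or -179.8
```

View pics/l1.png

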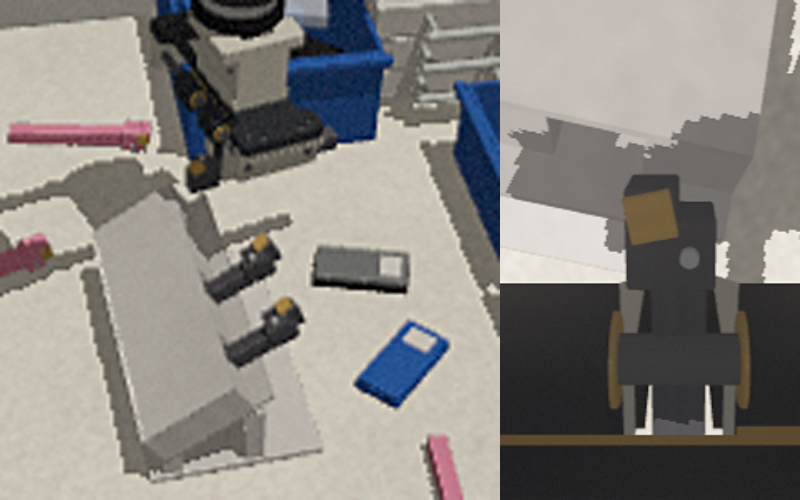

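The wrist view shows the head with its insert pointing at the rack lip, and the gripper is just beyond the left end of the lip. The neighbours at crop (240,268) and (265,330) are unchanged.

Emit:
step_arm --targets '[[[0.004,-0.004,0.0065,0],[0.009,-0.004,0.0065,0],[0.014,-0.004,0.0065,0],[0.018,-0.004,0.0065,0],[0.021,-0.004,0.0065,0]]]'

```text
time: 18.42
tool_pos: [538.7, 312.3, 99.0]
tcp_rot: [2.836, 1.526, 3.119]
contact_force: [0.2, 0.4, -2.6]
grip_width: 15.5
```

Emit:
step_arm --targets '[[[0.002,0,0,0],[0.004,0,0,0],[0.006,0,0,0],[0.008,0,0,0],[0.01,0,0,0]]]'

```text
time: 18.83
tool_pos: [538.5, 312.5, 89.2]
tcp_rot: [2.828, 1.527, 3.111]
contact_force: [0.1, 1.1, 3.8]
grip_width: 15.5
```

```bash
python3 - <<'E'
from h import *
go([539,312,80],106)
E
```

```text
t 18.83 pos [538.5 312.5  89.2] F [0.1 1.1 3.8] w 15.5 q [ 0.39  0.67  1.38  0.02  1.14 -1.47]
R [[-0.044, -0.278, 0.959], [0.001, 0.96, 0.279], [-0.999, 0.014, -0.042]]
shift [ 0.0092 -0.0007  0.0007] turn 0.2 or -179.8
```

Emit:
step_arm --targets '[[[0.001,0,0,0],[0.002,0,0,0],[0.004,0,0,0],[0.005,0,0,0],[0.006,0,0,0]]]'

```text
time: 19.25
tool_pos: [539.5, 312.9, 84.6]
tcp_rot: [2.791, 1.53, 3.073]
contact_force: [0.9, 0.1, 5.6]
grip_width: 15.9
```

Emit:
step_arm --targets '[[[0.001,0,0,0],[0.002,0,0,0],[0.004,0,0,0],[0.005,0,0,0],[0.006,0,0,0]]]'

```text
time: 19.67
tool_pos: [540.7, 313.3, 80.4]
tcp_rot: [2.745, 1.534, 3.028]
contact_force: [0.5, -0.4, 11.1]
grip_width: 15.8
```

```bash
python3 - <<'E'
from h import *
go([539,312,76],106)
a=cap('side'); b=cap('wrist')
im=np.hstack([cv2.resize(a['color'][80:230,260:410],(500,500),interpolation=cv2.INTER_CUBIC),cv2.resize(b['color'][60:360,215:395],(300,500))])
cv2.imwrite('pics/l2.png',im[...,::-1])
E
```

```text
t 19.67 pos [540.7 313.3  80.4] F [ 0.5 -0.4 11.1] w 15.8 q [ 0.39  0.68  1.38  0.02  1.11 -1.47]
R [[-0.037, -0.278, 0.96], [0.004, 0.96, 0.279], [-0.999, 0.014, -0.034]]
shift [ 0.0045 -0.0008 -0.0019] turn 0.2 or -179.8
```

View pics/l2.png

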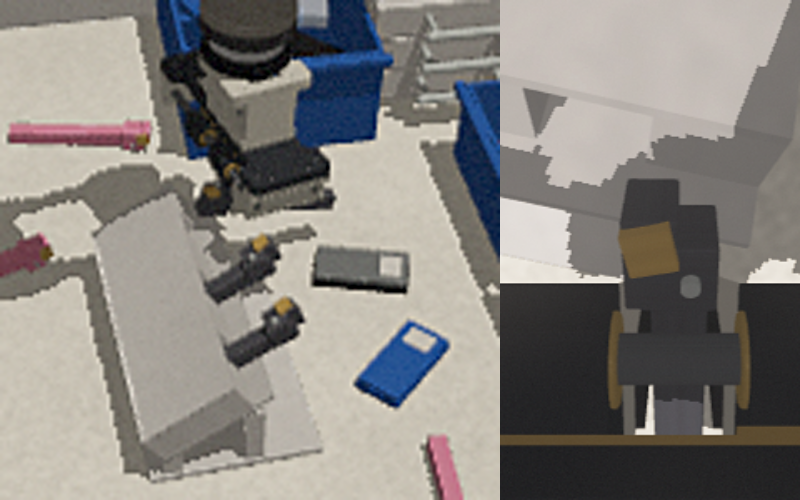

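The head is tipping up on the lip as planned: its nose face is now visible to the wrist camera. I press a little further.

Emit:
step_arm --targets '[[[0.002,0,0,0],[0.004,0,0,0],[0.006,0,0,0],[0.008,0,0,0],[0.008,0,0,0]]]'

```text
time: 20.18
tool_pos: [543.4, 313.9, 75.5]
tcp_rot: [2.634, 1.541, 2.917]
contact_force: [3.0, -0.9, 14.6]
grip_width: 15.6
```

```bash
python3 - <<'E'
from h import *
go([539,312,76],106)
c=cap('wrist'); np.savez('w4.npz',**c)
P=cloud(c)
# head top surface slope: head region on wrist image
v,u=np.mgrid[:400,:640]
m=(u>290)&(u<345)&(v>165)&(v<245)&(c['color'].max(-1)<80)&(P[...,2]>90)
X=P[m]; 
for _ in range(5):
    s=np.linalg.lstsq(np.c_[X[:,:2],np.ones(len(X))],X[:,2],rcond=None)[0]; X=X[abs(np.c_[X[:,:2],np.ones(len(X))]@s-X[:,2])<2]
print('head plane',s,len(X),'tilt deg',np.degrees(np.arctan(np.hypot(*s[:2]))),X.min(0),X.max(0))
E
```

```text
t 20.18 pos [543.4 313.9  75.5] F [ 3.  -0.9 14.6] w 15.6 q [ 0.39  0.68  1.39  0.02  1.1  -1.47]
R [[-0.029, -0.278, 0.96], [0.007, 0.96, 0.279], [-1.0, 0.014, -0.026]]
shift [-0.0003 -0.0006 -0.0047] turn 0.2 or -179.8
head plane [-6.54291008e-02 -2.75202077e-02  1.47574176e+02] 789 tilt deg 4.060112913149023 [505.78712455 289.77951753 102.4216251 ] [535.29067213 318.12674725 108.01393357]
```

```bash
cat >> h.py <<'E'
def profile(c,ang,o=None,lat=(-5,5),lo=-60,hi=130,step=5,colmax=90):
    P=cloud(c); s=bot.get_obs(); o=s['tool_pos'] if o is None else o
    t=np.radians(ang); a=np.array([np.cos(t),np.sin(t)]); n=np.array([-a[1],a[0]])
    d=P[...,:2]-o[:2]; S=d@a; L=d@n
    for k in np.arange(lo,hi,step):
        m=(S>=k)&(S<k+step)&(L>lat[0])&(L<lat[1])&(c['depth']>0)
        if m.sum()>3: print(int(k),'n',m.sum(),'z med %.1f  lo %.1f hi %.1f'%(np.median(P[m][:,2]),P[m][:,2].min(),P[m][:,2].max()),'col',np.median(c['color'][m],0).astype(int))
E
python3 - <<'E'
from h import *
c={k:v for k,v in np.load('w4.npz').items()}
profile(c,16)
print('offset -9..-14'); profile(c,16,lat=(-13,-8),lo=-50,hi=-5)
E
```

```text
-60 n 274 z med 98.1  lo 92.1 hi 104.1 col [185 178 172]
-55 n 229 z med 90.0  lo 84.0 hi 95.2 col [112 108 105]
-50 n 195 z med 82.0  lo 77.5 hi 86.9 col [112 108 105]
-45 n 320 z med 81.5  lo 78.2 hi 102.9 col [119 114 111]
-40 n 380 z med 93.4  lo 80.8 hi 112.7 col [58 57 58]
-35 n 397 z med 101.8  lo 83.7 hi 117.7 col [55 54 55]
-30 n 1294 z med 157.2  lo 102.5 hi 193.5 col [57 56 57]
-25 n 4687 z med 183.1  lo 106.7 hi 193.2 col [81 66 57]
-20 n 428 z med 109.4  lo 103.7 hi 169.3 col [93 76 52]
-15 n 172 z med 103.1  lo 101.2 hi 108.3 col [52 50 52]
-10 n 43 z med 101.1  lo 92.4 hi 102.4 col [52 50 52]
-5 n 163 z med 91.2  lo 89.5 hi 93.4 col [52 50 52]
0 n 38 z med 89.7  lo 88.1 hi 90.9 col [52 51 52]
20 n 15 z med 77.2  lo 76.7 hi 77.9 col [52 50 52]
25 n 108 z med 75.6  lo 73.5 hi 77.5 col [85 83 88]
30 n 101 z med 73.1  lo 71.2 hi 75.1 col [85 83 88]
35 n 96 z med 70.3  lo 68.0 hi 72.1 col [85 83 88]
40 n 96 z med 67.7  lo 65.4 hi 69.9 col [85 83 88]
45 n 84 z med 65.1  lo 63.2 hi 66.8 col [85 83 87]
50 n 40 z med 63.0  lo 60.8 hi 64.2 col [85 83 88]
offset -9..-14
-50 n 117 z med 79.8  lo 77.2 hi 83.6 col [165 158 155]
-45 n 226 z med 96.3  lo 79.2 hi 103.9 col [62 60 61]
-40 n 221 z med 107.1  lo 100.7 hi 112.7 col [60 58 58]
-35 n 551 z med 153.0  lo 109.2 hi 166.5 col [59 57 50]
-30 n 688 z med 158.3  lo 112.7 hi 166.3 col [59 58 56]
-25 n 2462 z med 182.7  lo 110.3 hi 193.1 col [97 85 56]
-20 n 261 z med 161.7  lo 103.2 hi 169.2 col [55 53 48]
-15 n 231 z med 105.4  lo 100.7 hi 159.2 col [53 52 53]
-10 n 165 z med 111.3  lo 92.2 hi 151.9 col [41 41 42]
```

The shank top falls about 0.53 per mm, so the bar is tilted 28° shank-down in the grip, close to the 31.5° slope. I lift off and swing it half a turn to face the mouth.

Emit:
step_arm --targets '[[[-0.01,0,0,0],[-0.03,0,0,0],[-0.055,0,0,0],[-0.085,0,0.005,0],[-0.115,0,0.015,0]]]'

```text
time: 20.65
tool_pos: [559.9, 317.1, 190.9]
tcp_rot: [2.686, 1.539, 2.968]
contact_force: [1.2, 1.5, -2.4]
grip_width: 15.9
```

Emit:
step_arm --targets '[[[-0.02,-0.005,0.02,0],[-0.035,-0.015,0.04,0],[-0.045,-0.03,0.055,0],[-0.045,-0.04,0.065,0],[-0.045,-0.05,0.07,0]]]'

```text
time: 21.07
tool_pos: [643.6, 287.8, 233.1]
tcp_rot: [2.679, 1.539, 2.961]
contact_force: [0.0, 0.1, -2.9]
grip_width: 15.3
```

Emit:
step_arm --targets '[[[0,0,0,5],[0,0,0,11],[0,0,0,18],[0,0,0,25],[0,0,0,32]]]'

```text
time: 21.48
tool_pos: [642.8, 287.6, 232.1]
tcp_rot: [-3.009, 1.537, 2.992]
contact_force: [-1.0, 1.2, -2.6]
grip_width: 15.6
```

Emit:
step_arm --targets '[[[0,0,0,7],[0,0,0,14],[0,0,0,21],[0,0,0,28],[0,0,0,35]]]'

```text
time: 21.9
tool_pos: [642.0, 287.4, 231.1]
tcp_rot: [-2.368, 1.534, 3.016]
contact_force: [0.1, 0.4, -1.8]
grip_width: 15.8
```

Emit:
step_arm --targets '[[[0,0,0,7],[0,0,0,14],[0,0,0,21],[0,0,0,28],[0,0,0,35]]]'

```text
time: 22.32
tool_pos: [641.3, 287.3, 230.1]
tcp_rot: [-1.731, 1.532, 3.037]
contact_force: [1.0, -0.7, -1.7]
grip_width: 16.0
```

Emit:
step_arm --targets '[[[0,0,0,7],[0,0,0,14],[0,0,0,21],[0,0,0,28],[0,0,0,35]]]'

```text
time: 22.73
tool_pos: [640.5, 287.2, 229.2]
tcp_rot: [-1.096, 1.53, 3.055]
contact_force: [-0.5, -0.2, -3.1]
grip_width: 15.6
```

```bash
python3 - <<'E'
from h import *
go([616,280.5,210],93.8)
E
```

```text
t 22.73 pos [640.5 287.2 229.2] F [-0.5 -0.2 -3.1] w 15.6 q [0.31 0.71 0.89 0.02 1.58 0.87]
R [[-0.04, 0.846, -0.532], [0.004, -0.532, -0.846], [-0.999, -0.036, 0.019]]
shift [ 0.0202 -0.0165  0.0183] turn -126.0 or 54.0
```

Emit:
step_arm --targets '[[[0,0,0,6.5],[0,0,0,13],[0,0,0,20],[0,0,0,26.5],[0,0,0,32]]]'

```text
time: 23.15
tool_pos: [639.8, 287.0, 228.3]
tcp_rot: [-0.514, 1.528, 3.073]
contact_force: [0.4, -0.3, -2.7]
grip_width: 15.8
```

Emit:
step_arm --targets '[[[0,0,0,6],[0,0,0,12],[0,0,0,18],[0,0,0,22],[0,0,0,22]]]'

```text
time: 23.57
tool_pos: [639.1, 286.8, 227.4]
tcp_rot: [-0.113, 1.526, 3.088]
contact_force: [-1.1, -0.1, -2.5]
grip_width: 15.9
```

```bash
python3 - <<'E'
from h import *
go([612,280.2,155],93.8)
c=cap('side'); np.savez('s5.npz',**c); c=cap('wrist'); np.savez('w5.npz',**c)
P=cloud(c); v,u=np.mgrid[:400,:640]
profile(c,180+3.8,lo=-45,hi=125)
# rack details in the wrist view: pocket walls? print rows across lip near mouth
im=c['color']; save(c,'w5.png')
E
```

```text
t 23.57 pos [639.1 286.8 227.4] F [-1.1 -0.1 -2.5] w 15.9 q [0.31 0.71 0.89 0.02 1.58 1.82]
R [[-0.045, 0.059, -0.997], [0.002, -0.998, -0.059], [-0.999, -0.005, 0.044]]
shift [0.0736 0.0054 0.0242] turn 179.6 or -0.4
-45 n 298 z med 248.0  lo 11.9 hi 256.1 col [83 80 81]
-40 n 422 z med 257.7  lo 12.4 hi 266.8 col [81 78 79]
-35 n 3851 z med 333.1  lo 11.2 hi 343.5 col [101  98  91]
-30 n 2459 z med 327.5  lo 12.4 hi 341.5 col [44 42 41]
-25 n 261 z med 257.7  lo 11.7 hi 318.4 col [93 83 58]
-20 n 231 z med 255.5  lo 11.4 hi 260.3 col [58 55 56]
-15 n 192 z med 252.9  lo 11.8 hi 255.0 col [56 53 54]
-10 n 89 z med 243.5  lo 12.1 hi 245.5 col [57 54 55]
-5 n 205 z med 242.3  lo 12.2 hi 244.4 col [55 53 53]
0 n 52 z med 14.0  lo 11.8 hi 241.7 col [128 127 125]
5 n 36 z med 13.4  lo 11.3 hi 14.9 col [127 127 126]
10 n 20 z med 13.5  lo 11.9 hi 15.0 col [127 127 126]
15 n 17 z med 13.9  lo 12.6 hi 15.8 col [127 126 124]
20 n 30 z med 122.9  lo 11.6 hi 231.8 col [66 64 63]
25 n 116 z med 230.0  lo 12.2 hi 231.7 col [51 50 52]
30 n 112 z med 227.9  lo 226.4 hi 229.6 col [51 49 51]
35 n 95 z med 225.9  lo 224.1 hi 227.4 col [51 49 51]
40 n 90 z med 223.8  lo 222.2 hi 225.2 col [51 49 51]
45 n 80 z med 221.6  lo 220.3 hi 223.4 col [50 49 51]
50 n 43 z med 220.1  lo 219.3 hi 220.7 col [50 48 51]
```

View pics/w5.png

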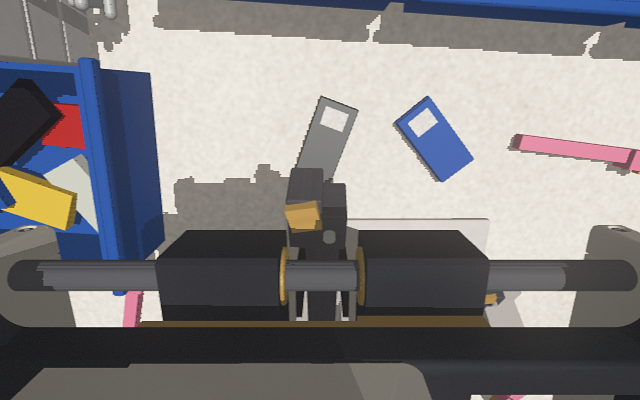

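The wrist view shows the half-turned holder: head and insert at (305,205) pointing away from the robot, shank now toward the rack. Its slope is about 23° because the tool has a small lean. I back off, descend and enter along the bar's own axis first, then let the pocket align it.

Emit:
step_arm --targets '[[[0.01,0.002,-0.001,0],[0.03,0.004,-0.002,0],[0.05,0.005,-0.003,0],[0.067,0.005,-0.004,0],[0.075,0.005,-0.004,0]]]'

```text
time: 24.08
tool_pos: [638.9, 281.6, 148.7]
tcp_rot: [-0.083, 1.522, 3.124]
contact_force: [0.3, -0.7, -3.5]
grip_width: 16.0
```

```bash
cat >> h.py <<'E'
from math import cos,sin
def tgt(p,z,g=110,up=5):
    a=p+g-103; h=cos(.55)*a-sin(.55)*z; return np.array([517+h*.998,274+h*.065,88.8+sin(.55)*a+cos(.55)*z-up])
E
python3 - <<'E'
from h import *
print(tgt(106,-3.5)); go(tgt(106,-3.5),93.8)
c=cap('wrist'); profile(c,183.8,lo=25,hi=55,step=10)
c=cap('side'); P=cloud(c); o=bot.get_obs()['tool_pos']
t=np.radians(183.8);a=np.array([np.cos(t),np.sin(t)]);n=np.array([-a[1],a[0]])
v,u=np.mgrid[:400,:640]; S=(P[...,:2]-o[:2])@a; Lt=(P[...,:2]-o[:2])@n
m=(S>45)&(S<115)&(abs(Lt)<20)&(P[...,2]>o[2]-70)&(P[...,2]<o[2]+20)&(c['color'].max(-1)<100)
for k in range(45,115,10):
    q=m&(S>=k)&(S<k+10)
    if q.sum(): print(k,q.sum(),'lat',np.percentile(Lt[q],[5,50,95]).round(1),'z',np.percentile(P[q][:,2],[5,50,95]).round(1))
E
```

```text
[614.96834694 280.38070396 139.87982104]
t 24.08 pos [638.9 281.6 148.7] F [ 0.3 -0.7 -3.5] w 16.0 q [0.3  0.76 1.03 0.02 1.41 1.8 ]
R [[-0.049, 0.065, -0.997], [0.001, -0.998, -0.065], [-0.999, -0.004, 0.049]]
shift [ 0.01   -0.0003  0.0235] turn 179.9 or -0.1
25 n 208 z med 150.0  lo 147.7 hi 152.8 col [47 45 47]
35 n 184 z med 145.8  lo 143.5 hi 148.5 col [46 45 47]
45 n 117 z med 142.4  lo 139.5 hi 144.3 col [46 44 47]
45 23 lat [-3.7  6.1  8.5] z [128.6 139.2 144.8]
55 24 lat [-1.5  5.4  8.6] z [122.2 135.5 141.4]
65 25 lat [-2.9  5.5  9.3] z [118.6 131.7 135.5]
75 26 lat [-6.9  4.4  9.1] z [115.5 128.7 133.3]
85 27 lat [-6.   4.6  7.5] z [113.  124.3 128.1]
95 6 lat [-5.6  3.1  7.8] z [119.4 123.  124.3]
```

```bash
python3 - <<'E'
from h import *
s=bot.get_obs(); R=Ro.from_euler('xyz',s['tcp_rot']).as_matrix(); o=s['tool_pos']
for p,z in((106,-7),(80,-3),(50,2),(25,5.5),(2,8)):
    T=tgt(p,z); d=R.T@(T-o); print(p,T.round(1),d.round(1)); o=T
E
```

```text
106 [616.8 280.5 136.9] [14.2  0.  21.7]
80 [592.6 278.9 126.7] [11.3  0.1 23.7]
50 [564.5 277.1 115.3] [12.8  0.1 27.6]
25 [541.4 275.6 105.2] [11.2  0.1 22.6]
2 [520.5 274.2  95.3] [10.9  0.1 20.4]
```

Emit:
step_arm --targets '[[[0.002,0,0.004,0],[0.005,0,0.009,0],[0.008,0,0.014,0],[0.011,0,0.018,0],[0.0125,0,0.0215,0]]]'

```text
time: 24.6
tool_pos: [616.4, 280.6, 138.7]
tcp_rot: [-0.092, 1.523, 3.115]
contact_force: [0.4, -0.2, -2.2]
grip_width: 15.8
```

```bash
python3 - <<'E'
from h import *
go(tgt(85,-3.8),93.8)
E
```

```text
t 24.60 pos [616.4 280.6 138.7] F [ 0.4 -0.2 -2.2] w 15.8 q [0.31 0.72 1.12 0.02 1.34 1.81]
R [[-0.048, 0.065, -0.997], [0.001, -0.998, -0.065], [-0.999, -0.004, 0.048]]
shift [0.011  0.0002 0.0187] turn 179.9 or -0.1
```

Emit:
step_arm --targets '[[[0.002,0,0.003,0],[0.0045,0,0.007,0],[0.007,0,0.011,0],[0.009,0,0.015,0],[0.011,0,0.0185,0]]]'

```text
time: 25.02
tool_pos: [597.0, 279.4, 128.5]
tcp_rot: [-0.091, 1.522, 3.116]
contact_force: [-0.4, 0.7, -2.8]
grip_width: 15.3
```

```bash
python3 - <<'E'
from h import *
go(tgt(60,0),93.8)
E
```

```text
t 25.02 pos [597.  279.4 128.5] F [-0.4  0.7 -2.8] w 15.3 q [0.31 0.69 1.2  0.02 1.29 1.81]
R [[-0.048, 0.065, -0.997], [0.001, -0.998, -0.065], [-0.999, -0.004, 0.048]]
shift [0.0107 0.0003 0.0226] turn 179.9 or -0.1
```

No contact so far, so the tail is at the mouth. Continuing in.

Emit:
step_arm --targets '[[[0.002,0,0.004,0],[0.0045,0,0.009,0],[0.0065,0,0.0135,0],[0.009,0,0.018,0],[0.0107,0,0.0226,0]]]'

```text
time: 25.43
tool_pos: [573.4, 277.9, 118.6]
tcp_rot: [-0.089, 1.522, 3.118]
contact_force: [0.2, 0.4, -3.5]
grip_width: 15.8
```

```bash
python3 - <<'E'
from h import *
go(tgt(38,4),93.8)
c=cap('side'); P=cloud(c); o=bot.get_obs()['tool_pos']
t=np.radians(183.8);a=np.array([np.cos(t),np.sin(t)]);n=np.array([-a[1],a[0]])
S=(P[...,:2]-o[:2])@a; Lt=(P[...,:2]-o[:2])@n
m=(S>20)&(S<115)&(abs(Lt)<20)&(P[...,2]>o[2]-70)&(P[...,2]<o[2]+20)&(c['color'].max(-1)<100)
for k in range(20,115,10):
    q=m&(S>=k)&(S<k+10)
    if q.sum(): print(k,q.sum(),'lat',np.percentile(Lt[q],[5,50,95]).round(1),'z',np.percentile(P[q][:,2],[5,50,95]).round(1))
E
```

```text
t 25.43 pos [573.4 277.9 118.6] F [ 0.2  0.4 -3.5] w 15.8 q [0.32 0.66 1.29 0.02 1.23 1.82]
R [[-0.049, 0.065, -0.997], [0.001, -0.998, -0.065], [-0.999, -0.004, 0.048]]
shift [0.0088 0.0003 0.0198] turn 179.9 or -0.1
20 23 lat [-5.7  6.2  7.7] z [109.7 120.4 126.8]
30 27 lat [-6.9  4.2  8.1] z [105.5 116.6 121.2]
40 28 lat [-8.1  5.3  8. ] z [ 98.6 112.2 117.6]
50 26 lat [-6.3  4.5  7.4] z [ 94.1 108.  113.4]
60 33 lat [-8.   4.2  7.5] z [ 82.4 101.9 109.2]
70 25 lat [-8.8  3.6  7.5] z [ 90.7 100.8 105.9]
80 4 lat [-14.2   0.1   4.9] z [ 99.3 100.3 104.7]
90 1 lat [-16.7 -16.7 -16.7] z [105.6 105.6 105.6]
100 1 lat [-19.5 -19.5 -19.5] z [100.9 100.9 100.9]
```

The shank disappears under the roof edge as it should, with no extra force. Continuing, now letting it align.

Emit:
step_arm --targets '[[[0.002,0,0.004,0],[0.004,0,0.008,0],[0.0055,0,0.012,0],[0.0075,0,0.016,0],[0.0088,0,0.0198,0]]]'

```text
time: 25.9
tool_pos: [552.2, 276.6, 110.3]
tcp_rot: [-0.083, 1.522, 3.124]
contact_force: [3.0, 0.7, -3.6]
grip_width: 15.9
```

```bash
python3 - <<'E'
from h import *
go(tgt(18,6.5),93.8)
E
```

```text
t 25.90 pos [552.2 276.6 110.3] F [ 3.   0.7 -3.6] w 15.9 q [0.33 0.64 1.37 0.02 1.18 1.83]
R [[-0.049, 0.065, -0.997], [0.001, -0.998, -0.065], [-0.999, -0.004, 0.049]]
shift [0.0087 0.0003 0.0169] turn 179.9 or -0.1
```

Emit:
step_arm --targets '[[[0.0015,0,0.003,0],[0.0035,0,0.0065,0],[0.005,0,0.01,0],[0.007,0,0.0135,0],[0.0087,0,0.017,0]]]'

```text
time: 26.32
tool_pos: [535.2, 275.6, 102.4]
tcp_rot: [-0.092, 1.523, 3.115]
contact_force: [6.6, 0.2, -5.8]
grip_width: 15.0
```

```bash
python3 - <<'E'
from h import *
go(tgt(5,8.5),93.8)
E
```

```text
t 26.32 pos [535.2 275.6 102.4] F [ 6.6  0.2 -5.8] w 15.0 q [0.34 0.62 1.43 0.02 1.14 1.84]
R [[-0.047, 0.065, -0.997], [0.001, -0.998, -0.065], [-0.999, -0.004, 0.047]]
shift [0.0056 0.0004 0.0123] turn 179.9 or -0.1
```

Emit:
step_arm --targets '[[[0.001,0,0.0025,0],[0.0022,0,0.005,0],[0.0035,0,0.0075,0],[0.0045,0,0.01,0],[0.0056,0,0.0123,0]]]'

```text
time: 26.73
tool_pos: [522.6, 274.7, 97.3]
tcp_rot: [-0.094, 1.524, 3.112]
contact_force: [5.4, -0.1, -5.7]
grip_width: 15.6
```

```bash
python3 - <<'E'
from h import *
go(tgt(0,9),93.8)
c=cap('wrist'); profile(c,183.8,lo=-50,hi=0,step=5); np.savez('w6.npz',**c)
E
```

```text
t 26.73 pos [522.6 274.7  97.3] F [ 5.4 -0.1 -5.7] w 15.6 q [0.34 0.61 1.47 0.02 1.11 1.84]
R [[-0.047, 0.065, -0.997], [0.001, -0.998, -0.065], [-0.999, -0.004, 0.047]]
shift [0.0024 0.0004 0.0043] turn 179.9 or -0.1
-50 n 100 z med -0.4  lo -2.3 hi 116.2 col [223 217 206]
-45 n 390 z med 118.9  lo -2.1 hi 127.7 col [79 76 78]
-40 n 604 z med 129.7  lo 6.1 hi 179.0 col [76 74 75]
-35 n 5388 z med 201.3  lo 5.7 hi 213.1 col [91 89 84]
-30 n 931 z med 178.5  lo 6.2 hi 209.4 col [84 70 52]
-25 n 284 z med 127.8  lo 5.9 hi 133.3 col [93 83 71]
-20 n 228 z med 125.7  lo 6.4 hi 130.3 col [52 50 51]
-15 n 157 z med 123.1  lo 5.6 hi 124.5 col [49 48 49]
-10 n 69 z med 113.1  lo 6.5 hi 114.8 col [49 47 48]
-5 n 148 z med 111.7  lo 109.9 hi 113.6 col [48 46 48]
```

Emit:
step_arm --targets '[[[0.0008,0,0.0012,0],[0.0016,0,0.0025,0],[0.0024,0,0.0037,0],[0.003,0,0.005,0],[0.0034,0,0.006,0]]]'

```text
time: 27.2
tool_pos: [515.9, 274.3, 93.9]
tcp_rot: [-0.089, 1.523, 3.118]
contact_force: [4.7, 0.5, -6.2]
grip_width: 15.7
```

Emit:
step_arm --targets '[[[0.0005,0,0.001,0],[0.001,0,0.002,0],[0.0015,0,0.003,0],[0.002,0,0.004,0],[0.0025,0,0.005,0]]]'

```text
time: 27.62
tool_pos: [512.3, 274.2, 92.4]
tcp_rot: [-0.111, 1.527, 3.096]
contact_force: [10.5, 1.0, -2.1]
grip_width: 15.8
```

```bash
python3 - <<'E'
from h import *
go(tgt(0,9),93.8)
c=cap('wrist'); profile(c,183.8,lo=-60,hi=0,step=5); np.savez('w7.npz',**c)
c=cap('side'); P=cloud(c); np.savez('s7.npz',**c)
e=np.array([np.cos(.55)*.998,np.cos(.55)*.065,np.sin(.55)]); n=np.array([-np.sin(.55)*.998,-np.sin(.55)*.065,np.cos(.55)]); y=np.array([-.065,.998,0])
for k,L in((0,[517,274,88.8]),(1,[522,199.2,88.8]),(2,[527,124.3,88.8])):
    D=P-np.array(L); a=D@e+103; w=D@y; h=D@n
    m=(a>95)&(a<170)&(abs(w)<20)&(h>2)&(h<40)&(c['color'].max(-1)<110)
    print(k,m.sum(),'end along',np.percentile(a[m],[95,98,100]).round(1),'h',np.percentile(h[m],[50,98]).round(1))
E
```

```text
t 27.62 pos [512.3 274.2  92.4] F [10.5  1.  -2.1] w 15.8 q [0.35 0.6  1.5  0.02 1.08 1.85]
R [[-0.044, 0.065, -0.997], [0.002, -0.998, -0.065], [-0.999, -0.005, 0.044]]
shift [-0.003   0.0005 -0.0058] turn 179.9 or -0.1
-60 n 98 z med -0.5  lo -2.6 hi 0.9 col [225 220 210]
-55 n 112 z med 0.1  lo -2.2 hi 7.9 col [225 219 207]
-50 n 98 z med 7.5  lo 6.3 hi 9.7 col [217 212 205]
-45 n 353 z med 113.5  lo 5.6 hi 121.9 col [80 77 79]
-40 n 486 z med 122.1  lo 5.7 hi 131.1 col [77 75 77]
-35 n 4050 z med 197.7  lo 5.6 hi 208.2 col [95 92 86]
-30 n 2421 z med 191.6  lo 6.0 hi 206.3 col [53 51 41]
-25 n 299 z med 123.6  lo 6.4 hi 183.2 col [97 84 54]
-20 n 246 z med 121.4  lo 5.8 hi 125.9 col [54 52 53]
-15 n 185 z med 118.4  lo 6.3 hi 120.1 col [50 48 49]
-10 n 37 z med 108.6  lo 7.0 hi 110.2 col [49 47 48]
-5 n 153 z med 107.2  lo 105.3 hi 109.1 col [49 47 49]Traceback (most recent call last):
  File "<stdin>", line 9, in <module>
    return _quantile_unchecked(
        a, q, axis, out, overwrite_input, method, keepdims, weights)
    return _ureduce(a,
                    func=_quantile_ureduce_func,
    ...<5 lines>...
                    overwrite_input=overwrite_input,
                    method=method)
    r = func(a, **kwargs)
    result = _quantile(arr,
                       quantiles=q,
    ...<2 lines>...
                       out=out,
                       weights=wgt)
    slices_having_nans = np.isnan(arr[-1, ...])
                                  ~~~^^^^^^^^^
IndexError: index -1 is out of bounds for axis 0 with size 0
```

Emit:
step_arm --targets '[[[0,0,0,0],[0,0,0,0],[0,0,0,0],[0,0,0,0],[0,0,0,0]]]' --jaw 0.55

```text
time: 28.13
tool_pos: [511.7, 274.2, 92.5]
tcp_rot: [-0.105, 1.526, 3.102]
contact_force: [1.1, 0.7, 0.5]
grip_width: 40.5
```

Emit:
step_arm --targets '[[[-0.005,0,0,0],[-0.02,0,0,0],[-0.045,0,0,0],[-0.075,0,-0.01,0],[-0.1,0,-0.02,0]]]'

```text
time: 28.55
tool_pos: [536.0, 275.5, 193.8]
tcp_rot: [-0.109, 1.526, 3.098]
contact_force: [-0.1, 0.3, 0.3]
grip_width: 41.1
```

```bash
cat > m.py <<'E'
from h import *
e=np.array([np.cos(.55)*.998,np.cos(.55)*.065,np.sin(.55)]); n=np.array([-np.sin(.55)*.998,-np.sin(.55)*.065,np.cos(.55)]); y=np.array([-.065,.998,0])
def meas(c):
    P=cloud(c)
    for k,L in((0,[517,274,88.8]),(1,[522,199.2,88.8]),(2,[527,124.3,88.8])):
        D=P-np.array(L); a=D@e+103; w=D@y; h=D@n
        m=(a>106)&(a<190)&(abs(w)<20)&(h>1)&(h<40)&(P[...,2]<150)&(P[...,2]>85)&(c['depth']>0)
        if m.sum()<20: print(k,'few',m.sum()); continue
        g=m&(c['color'][...,0].astype(int)-c['color'][...,2]>50)
        print(c['n'],k,m.sum(),'along',np.percentile(a[m],[2,90,95,98,100]).round(1),'w',np.percentile(w[m],[5,50,95]).round(1),'h',np.percentile(h[m],[50,98]).round(1),'gold a,w,h',a[g].mean().round(1),w[g].mean().round(1),h[g].mean().round(1))
E
python3 - <<'E'
from m import *
go(tgt(0,9),93.8)
for k in('side','wrist'):
    c=cap(k); meas(c); np.savez(k+'8.npz',**c)
print('start'); meas({k:v for k,v in np.load('w1.npz').items()}); meas({k:v for k,v in np.load('side1.npz').items()})
E
```

```text
t 28.55 pos [536.  275.5 193.8] F [-0.1  0.3  0.3] w 41.1 q [0.34 0.53 1.31 0.02 1.34 1.84]
R [[-0.045, 0.066, -0.997], [0.002, -0.998, -0.066], [-0.999, -0.005, 0.045]]
shift [0.0993 0.0007 0.0134] turn 180.0 or -0.0
side 0 139 along [106.5 149.  151.5 152.2 152.9] w [-9.5 -2.4 11.5] h [15.  23.6] gold a,w,h 147.9 4.0 21.1
side 1 164 along [107.3 148.8 151.  151.7 152.4] w [-7.5 -0.5 14.9] h [17.  26.5] gold a,w,h 144.9 7.7 25.8
side 2 171 along [107.7 148.3 150.6 151.6 152.4] w [-7.   0.1 12.8] h [17.5 27.2] gold a,w,h 144.7 8.7 25.0
wrist 0 1387 along [107.9 150.2 150.7 151.  151.9] w [-8.6  2.4 12.4] h [16.9 21.2] gold a,w,h 143.5 6.9 19.8
wrist 1 1615 along [108.4 149.4 149.7 150.  151.9] w [-6.   7.5 16. ] h [18.8 25.8] gold a,w,h 144.1 9.0 24.9
wrist 2 1912 along [107.5 149.2 149.6 149.9 151. ] w [-5.6 10.4 16.3] h [17.1 26. ] gold a,w,h 144.0 9.0 25.0
start
wrist 0 1022 along [107.  148.  149.5 149.6 149.8] w [-6.7  0.8  8. ] h [15.7 17.1] gold a,w,h nan nan nan
wrist 1 1459 along [107.1 147.4 149.3 149.5 149.8] w [-6.8  5.4 14.9] h [21.4 26.3] gold a,w,h 142.9 8.4 25.3
wrist 2 1701 along [107.2 147.2 149.1 149.4 149.7] w [-6.2  8.1 15.2] h [20.9 26.3] gold a,w,h 142.7 8.6 25.4
side 0 118 along [107.3 148.9 151.4 152.  152.6] w [-6.6 -2.5  9.4] h [14.5 18.8] gold a,w,h nan nan nan
side 1 162 along [107.7 148.6 151.4 151.8 151.9] w [-7.6 -0.4 13.7] h [17.2 26.7] gold a,w,h 144.9 7.9 25.6
side 2 169 along [107.  148.4 150.7 151.6 152.2] w [-7.1  0.4 14. ] h [17.4 27.6] gold a,w,h 144.9 8.4 25.7m.py:10: RuntimeWarning: Mean of empty slice.
  print(c['n'],k,m.sum(),'along',np.percentile(a[m],[2,90,95,98,100]).round(1),'w',np.percentile(w[m],[5,50,95]).round(1),'h',np.percentile(h[m],[50,98]).round(1),'gold a,w,h',a[g].mean().round(1),w[g].mean().round(1),h[g].mean().round(1))
  ret = ret.dtype.type(ret / rcount)
```

```bash
python3 - <<'E'
from m import *
def prof(c,k,L,lat=(-4,4)):
    P=cloud(c); D=P-np.array(L); a=D@e+103; w=D@y; h=D@n
    for s in range(80,152,6):
        m=(a>=s)&(a<s+6)&(w>lat[0])&(w<lat[1])&(h>-3)&(h<40)&(c['color'].max(-1)<140)
        mm=(a>=s)&(a<s+6)&(h>8)&(abs(w)<25)&(c['color'].max(-1)<140)&(h<40)
        if m.sum()>3: print(k,s,m.sum(),'h',np.percentile(h[m],[10,50,90]).round(1),'w',np.percentile(w[mm],[3,97]).round(1))
now=cap('wrist')
prof(now,'own',[517,274,88.8]); prof(now,'nb',[522,199.2,88.8])
save(now,'w9.png',(190,60,450,300),3)
E
```

```text
own 80 113 h [17.7 28.6 31.8] w [-24.1  23.9]
own 86 48 h [16.7 17.3 18.1] w [-7.1  8.1]
own 92 50 h [16.  16.7 17.2] w [-7.8  7.9]
own 98 49 h [15.1 15.8 16.4] w [-7.7  7.8]
own 104 49 h [14.6 15.2 15.7] w [-7.6  7.6]
own 110 50 h [14.  14.5 15.1] w [-7.4  7.6]
own 116 14 h [13.8 14.4 14.6] w [-6.9  6.9]
own 122 34 h [18.4 19.1 19.7] w [-9.  13.2]
own 128 49 h [18.  18.7 21.2] w [-9.3 13. ]
own 134 55 h [17.4 18.1 20.8] w [-9.7 13.2]
own 140 149 h [ 0.4 13.4 20.7] w [-9.8 11.7]
own 146 146 h [ 0.4 11.2 19.9] w [ 0.3 13.2]
nb 98 21 h [15.5 15.9 16.5] w [-4.5 10.2]
nb 104 44 h [15.6 16.  16.6] w [-5.2 10.1]
nb 110 37 h [15.3 16.1 16.6] w [-5.1  9.7]
nb 122 33 h [21.5 22.1 22.5] w [-6.9 16. ]
nb 128 32 h [21.5 22.2 24.4] w [-6.9 16. ]
nb 134 37 h [21.4 22.  22.5] w [-7.1 16.2]
nb 140 112 h [ 3.  14.  21.2] w [-7.3 16.1]
nb 146 53 h [ 3.7 13.1 21.4] w [ 2.6 15.9]
```

View pics/w9.png

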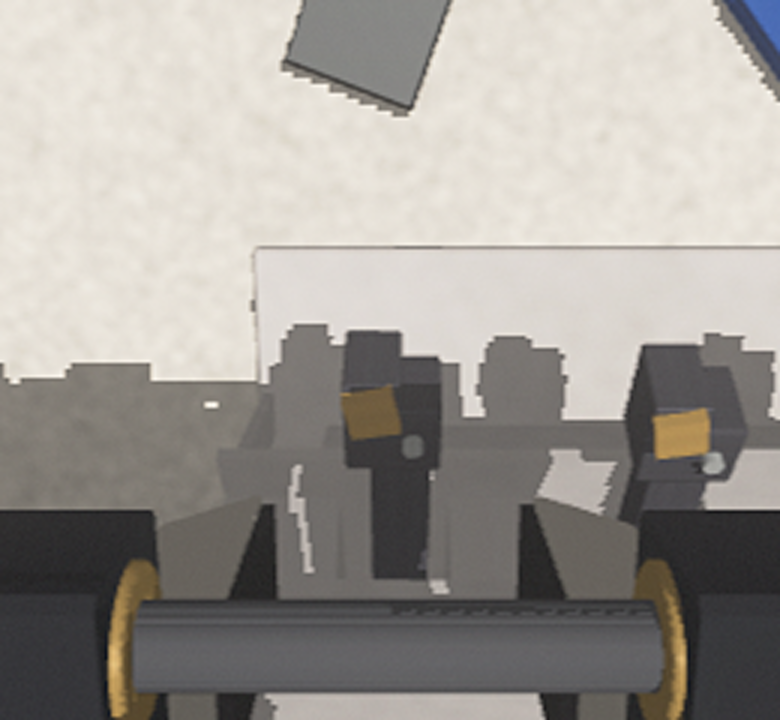

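The close view shows the holder in with its head out. However, it is cocked: the head sits about 4 mm lower than the neighbour's and the shank slopes 0.11 against the floor, so the tail is wedged up under the roof. I regrip, lift square to the floor so the roof levels the bar, set it down on the floor and release.

Emit:
step_arm --targets '[[[0.02,0,0.008,0],[0.05,0,0.014,0],[0.08,0,0.0185,0],[0.095,0,0.0185,0],[0.1,0,0.0185,0]]]'

```text
time: 29.12
tool_pos: [511.5, 273.8, 90.5]
tcp_rot: [-0.075, 1.522, 3.132]
contact_force: [-0.1, 1.1, -0.8]
grip_width: 41.5
```

```bash
python3 - <<'E'
from h import *
go([513.5,274.3,92.5],93.8)
E
```

```text
t 29.12 pos [511.5 273.8  90.5] F [-0.1  1.1 -0.8] w 41.5 q [0.35 0.6  1.5  0.02 1.08 1.85]
R [[-0.049, 0.065, -0.997], [0.0, -0.998, -0.065], [-0.999, -0.004, 0.049]]
shift [-0.002  -0.0004 -0.002 ] turn 180.0 or -0.0
```

Emit:
step_arm --targets '[[[-0.0015,0,-0.002,0],[-0.0015,0,-0.002,0],[-0.0015,0,-0.002,0],[-0.0015,0,-0.002,0],[-0.0015,0,-0.002,0]]]'

```text
time: 29.53
tool_pos: [514.2, 274.1, 93.0]
tcp_rot: [-0.091, 1.524, 3.116]
contact_force: [0.3, -0.7, 0.6]
grip_width: 41.4
```

Emit:
step_arm --targets '[[[0,0,0,0],[0,0,0,0],[0,0,0,0],[0,0,0,0],[0,0,0,0]]]' --jaw 1

```text
time: 29.95
tool_pos: [514.1, 274.1, 93.1]
tcp_rot: [-0.092, 1.524, 3.115]
contact_force: [-0.8, -0.3, 1.1]
grip_width: 15.5
```

Emit:
step_arm --targets '[[[0,0,0,0],[0,0,0,0],[-0.001,0,-0.0005,0],[-0.0015,0,-0.001,0],[-0.002,0,-0.002,0]]]'

```text
time: 30.37
tool_pos: [516.0, 274.1, 94.5]
tcp_rot: [-0.082, 1.523, 3.125]
contact_force: [1.4, -0.6, -4.1]
grip_width: 15.4
```

Emit:
step_arm --targets '[[[-0.002,0,0.001,0],[-0.004,0,0.0025,0],[-0.006,0,0.004,0],[-0.008,0,0.005,0],[-0.0105,0,0.0065,0]]]'

```text
time: 30.78
tool_pos: [509.8, 273.7, 105.3]
tcp_rot: [-0.081, 1.523, 3.126]
contact_force: [-0.6, 0.8, -7.4]
grip_width: 15.7
```

```bash
python3 - <<'E'
from m import *
go([513.5,274.3,92.5],93.8)
c=cap('wrist'); P=cloud(c); D=P-np.array([517,274,88.8]); a=D@e+103; w=D@y; h=D@n
for s in range(86,152,6):
    m=(a>=s)&(a<s+6)&(w>-4)&(w<4)&(h>8)&(h<40)&(c['color'].max(-1)<100)&(P[...,2]<150)
    if m.sum()>3: print(s,m.sum(),np.percentile(h[m],[10,50,90]).round(1))
E
```

```text
t 30.78 pos [509.8 273.7 105.3] F [-0.6  0.8 -7.4] w 15.7 q [0.35 0.58 1.49 0.02 1.11 1.85]
R [[-0.048, 0.065, -0.997], [0.001, -0.998, -0.065], [-0.999, -0.004, 0.048]]
shift [ 0.0126 -0.0003 -0.0044] turn 180.0 or -0.0
104 61 [26.2 26.6 26.9]
110 109 [26.1 26.5 26.9]
116 21 [26.  26.5 26.9]
122 28 [31.8 32.1 32.4]
128 99 [31.9 32.3 32.7]
134 162 [31.9 32.8 35.4]
140 283 [13.6 27.1 32.4]
146 165 [16.8 27.9 35.1]
```

It is level with the floor now (h 26.5 all along). Lowering it onto the floor, then pushing down-slope to the stop.

Emit:
step_arm --targets '[[[0.0016,0,-0.001,0],[0.0033,0,-0.0022,0],[0.005,0,-0.0034,0],[0.0066,0,-0.0045,0],[0.008,0,-0.0054,0]]]'

```text
time: 31.25
tool_pos: [514.5, 274.1, 97.4]
tcp_rot: [-0.08, 1.522, 3.127]
contact_force: [0.2, 0.0, -1.9]
grip_width: 15.9
```

Emit:
step_arm --targets '[[[0.0005,0,0.0007,0],[0.001,0,0.0014,0],[0.0015,0,0.0022,0],[0.0021,0,0.003,0],[0.0027,0,0.004,0]]]'

```text
time: 31.67
tool_pos: [510.9, 273.9, 95.2]
tcp_rot: [-0.088, 1.524, 3.119]
contact_force: [2.4, 0.6, 0.7]
grip_width: 15.6
```

```bash
cat >> m.py <<'E'
def hp(c):
    P=cloud(c); D=P-np.array([517,274,88.8]); a=D@e+103; w=D@y; h=D@n
    for s in range(86,152,6):
        m=(a>=s)&(a<s+6)&(w>-4)&(w<4)&(h>8)&(h<40)&(c['color'].max(-1)<100)&(P[...,2]<150)
        if m.sum()>3: print(s,m.sum(),np.percentile(h[m],[10,50,90]).round(1))
E
python3 - <<'E'
from m import *
go([513.5,274.3,92.5],93.8)
c=cap('wrist'); hp(c)
E
```

```text
t 31.67 pos [510.9 273.9  95.2] F [2.4 0.6 0.7] w 15.6 q [0.35 0.59 1.5  0.02 1.09 1.85]
R [[-0.047, 0.065, -0.997], [0.001, -0.998, -0.066], [-0.999, -0.004, 0.047]]
shift [ 0.0025 -0.0002 -0.0027] turn 180.0 or -0.0
98 34 [16.9 17.3 17.6]
104 110 [16.7 17.2 17.6]
110 75 [16.7 17.1 17.5]
122 96 [22.2 22.5 23. ]
128 143 [22.  22.8 25.5]
134 115 [21.8 22.5 25.4]
140 306 [10.3 17.2 22.4]
146 325 [ 9.8 15.4 21.1]
```

Emit:
step_arm --targets '[[[0.0005,0,0,0],[0.001,0,0,0],[0.0013,0,0.0004,0],[0.0016,0,0.0008,0],[0.002,0,0.0012,0]]]'

```text
time: 32.13
tool_pos: [511.3, 274.2, 94.3]
tcp_rot: [-0.121, 1.528, 3.086]
contact_force: [6.7, 1.2, 3.3]
grip_width: 15.6
```

Emit:
step_arm --targets '[[[0,0,0,0],[0,0,0,0],[0,0,0,0],[0,0,0,0],[0,0,0,0]]]' --jaw 0.55

```text
time: 32.55
tool_pos: [510.9, 274.2, 94.1]
tcp_rot: [-0.113, 1.527, 3.094]
contact_force: [0.4, 0.2, 0.1]
grip_width: 40.7
```

Emit:
step_arm --targets '[[[-0.005,0,0,0],[-0.02,0,0,0],[-0.045,0,0,0],[-0.075,0,-0.01,0],[-0.1,0,-0.02,0]]]'

```text
time: 32.97
tool_pos: [535.1, 275.4, 195.3]
tcp_rot: [-0.118, 1.528, 3.09]
contact_force: [0.6, 1.2, 0.3]
grip_width: 41.2
```

```bash
python3 - <<'E'
from m import *
go([513.5,274.3,92.5],93.8)
for k in('wrist','side'): c=cap(k); meas(c); hp(c)
E
```

```text
t 32.97 pos [535.1 275.4 195.3] F [0.6 1.2 0.3] w 41.2 q [0.34 0.53 1.31 0.02 1.34 1.84]
R [[-0.043, 0.066, -0.997], [0.002, -0.998, -0.066], [-0.999, -0.005, 0.043]]
shift [0.1036 0.0002 0.0172] turn 180.0 or -0.0
wrist 0 1502 along [108.  150.  150.3 150.5 151. ] w [-8.4  2.5 12.4] h [19.3 24.2] gold a,w,h 145.1 7.8 22.1
wrist 1 1694 along [108.2 149.4 149.7 149.9 151.1] w [-5.9  7.5 16. ] h [18.5 25.8] gold a,w,h 143.9 8.8 24.8
wrist 2 2007 along [107.5 149.2 149.5 149.8 150.4] w [-5.3 10.4 16.3] h [16.8 26. ] gold a,w,h 143.9 9.0 25.0
86 35 [15.8 16.2 16.7]
92 45 [15.6 15.9 16.5]
98 47 [15.3 15.7 16.3]
104 49 [15.  15.4 15.9]
110 37 [14.7 15.3 15.7]
116 4 [19.7 19.9 20.3]
122 42 [20.3 20.8 21.4]
128 44 [20.3 20.6 23.7]
134 38 [20.  20.6 21.8]
140 92 [ 9.2 15.5 20.2]
146 82 [ 9.1 13.8 19.4]
side 0 145 along [107.9 149.3 151.4 152.1 152.8] w [-10.4  -2.4  12.2] h [16.3 25. ] gold a,w,h 145.7 4.5 23.7
side 1 160 along [106.7 148.8 150.9 151.9 152.3] w [-7.6 -0.2 14.5] h [16.9 27.1] gold a,w,h 144.8 8.1 25.4
side 2 173 along [106.8 148.7 150.5 151.6 152.6] w [-7.3 -0.2 13.2] h [16.9 27.3] gold a,w,h 144.8 8.2 25.6
86 4 [12.8 16.1 16.4]
98 5 [12.1 17.4 17.9]
110 4 [14.8 15.3 17.6]
116 5 [14.1 16.3 17.5]
134 5 [21.3 22.7 24.2]
140 4 [10.6 14.2 22.2]
146 10 [ 9.8 13.9 19. ]
```

Nearly flat now (slope 0.037, head about 1.3 mm low, end within 0.6 mm of the neighbours'). Friction on the end wall still props the tail slightly. I regrip, ease it out a few mm without pressing down, and let it drop flat.

Emit:
step_arm --targets '[[[0.02,0,0.008,0],[0.05,0,0.014,0],[0.078,0,0.018,0],[0.092,0,0.018,0],[0.097,0,0.018,0]]]'

```text
time: 33.48
tool_pos: [514.6, 274.6, 98.5]
tcp_rot: [-0.14, 1.53, 3.067]
contact_force: [-0.0, -0.2, 0.0]
grip_width: 41.2
```

Emit:
step_arm --targets '[[[0,0,-0.001,0],[0,0,-0.001,0],[0,0,-0.001,0],[0,0,-0.001,0],[0,0,-0.001,0]]]'

```text
time: 33.9
tool_pos: [516.2, 274.8, 99.5]
tcp_rot: [-0.161, 1.532, 3.046]
contact_force: [-0.6, -0.7, 0.5]
grip_width: 41.4
```

Emit:
step_arm --targets '[[[0,0,0,0],[0,0,0,0],[0,0,0,0],[0,0,0,0],[0,0,0,0]]]' --jaw 1

```text
time: 34.32
tool_pos: [516.4, 274.9, 99.7]
tcp_rot: [-0.164, 1.533, 3.043]
contact_force: [0.8, -0.0, 2.3]
grip_width: 20.5
```

```bash
python3 - <<'E'
from m import *
go([511.5,274.2,94.5],93.8)
E
```

```text
t 34.32 pos [516.4 274.9  99.7] F [ 0.8 -0.   2.3] w 20.5 q [0.35 0.59 1.49 0.02 1.1  1.85]
R [[-0.038, 0.065, -0.997], [0.004, -0.998, -0.065], [-0.999, -0.006, 0.038]]
shift [0.0054 0.0004 0.0048] turn 179.9 or -0.1
```

Width 20.5 means the pads caught the wider head edge, because I stopped too high and too far out. Reopening and correcting.

Emit:
step_arm --targets '[[[0,0,0,0],[0,0,0,0],[0,0,0,0],[0,0,0,0],[0,0,0,0]]]' --jaw 0.55

```text
time: 34.73
tool_pos: [516.4, 274.8, 99.6]
tcp_rot: [-0.161, 1.532, 3.046]
contact_force: [0.4, 0.4, -0.6]
grip_width: 41.0
```

Emit:
step_arm --targets '[[[0.002,0,0.002,0],[0.004,0,0.004,0],[0.0055,0,0.0055,0],[0.0055,0,0.0055,0],[0.0055,0,0.0055,0]]]'

```text
time: 35.15
tool_pos: [510.4, 274.5, 94.2]
tcp_rot: [-0.157, 1.532, 3.05]
contact_force: [0.1, 0.6, -0.4]
grip_width: 41.4
```

```bash
python3 - <<'E'
from m import *
go([510.5,274.2,94.2],93.8)
c=cap('wrist'); meas(c); hp(c)
E
```

```text
t 35.15 pos [510.4 274.5  94.2] F [ 0.1  0.6 -0.4] w 41.4 q [0.35 0.59 1.51 0.02 1.08 1.85]
R [[-0.039, 0.065, -0.997], [0.004, -0.998, -0.065], [-0.999, -0.006, 0.038]]
shift [-0.      0.0003 -0.    ] turn 180.0 or -0.0
wrist 0 4419 along [108.3 150.  150.3 150.6 151.6] w [-10.1   1.   10.8] h [19.2 24.2] gold a,w,h 145.5 5.1 23.1
wrist 1 4217 along [125.2 149.5 149.7 150.  150.8] w [-6.1 11.  16.1] h [16.2 25.8] gold a,w,h 146.1 9.7 24.6
wrist 2 1229 along [112.5 138.7 140.2 142.2 145.1] w [10.3 15.9 16.9] h [ 6.9 17.3] gold a,w,h nan nan nan
98 76 [15.5 15.8 16.1]
104 116 [15.1 15.6 16. ]
110 78 [15.  15.4 15.8]
122 122 [20.5 20.9 21.3]
128 139 [20.4 20.9 23.3]
134 58 [20.1 20.8 23.9]
140 151 [10.  16.6 20.3]
146 344 [ 9.4 14.4 19.1]m.py:10: RuntimeWarning: Mean of empty slice.
  print(c['n'],k,m.sum(),'along',np.percentile(a[m],[2,90,95,98,100]).round(1),'w',np.percentile(w[m],[5,50,95]).round(1),'h',np.percentile(h[m],[50,98]).round(1),'gold a,w,h',a[g].mean().round(1),w[g].mean().round(1),h[g].mean().round(1))
  ret = ret.dtype.type(ret / rcount)
```

Emit:
step_arm --targets '[[[0,0,0,0],[0,0,0,0],[0,0,0,0],[0,0,0,0],[0,0,0,0]]]' --jaw 1

```text
time: 35.62
tool_pos: [510.7, 274.5, 94.4]
tcp_rot: [-0.162, 1.533, 3.045]
contact_force: [1.6, -0.4, 0.1]
grip_width: 16.0
```

Emit:
step_arm --targets '[[[0,0,0,0],[-0.001,0,-0.001,0],[-0.002,0,-0.002,0],[-0.0028,0,-0.003,0],[-0.0035,0,-0.0035,0]]]'

```text
time: 36.03
tool_pos: [514.5, 274.7, 97.7]
tcp_rot: [-0.16, 1.532, 3.047]
contact_force: [0.5, -0.5, -2.0]
grip_width: 15.7
```

```bash
python3 - <<'E'
from m import *
go([510.5,274.2,94.2],93.8)
c=cap('wrist'); hp(c)
E
```

```text
t 36.03 pos [514.5 274.7  97.7] F [ 0.5 -0.5 -2. ] w 15.7 q [0.35 0.59 1.5  0.02 1.09 1.85]
R [[-0.038, 0.065, -0.997], [0.004, -0.998, -0.065], [-0.999, -0.006, 0.038]]
shift [0.0036 0.0002 0.0039] turn 179.9 or -0.1
104 92 [16.1 16.6 17. ]
110 115 [15.9 16.4 16.9]
116 59 [15.9 16.3 16.8]
122 14 [21.2 21.7 21.8]
128 101 [21.4 21.8 22.2]
134 181 [21.3 22.4 24.9]
140 139 [12.7 21.4 23.1]
146 280 [ 9.9 17.  21.3]
```

Pulled out about 5 mm and clear of the floor by roughly 1 mm. Releasing so it settles, and watching.

Emit:
step_arm --targets '[[[0,0,0,0],[0,0,0,0],[0,0,0,0],[0,0,0,0],[0,0,0,0]]]' --jaw 0.55

```text
time: 36.5
tool_pos: [514.8, 274.8, 98.1]
tcp_rot: [-0.17, 1.533, 3.036]
contact_force: [-0.2, -0.4, 0.1]
grip_width: 40.5
```

```bash
python3 - <<'E' 2>/dev/null
from m import *
go([510.5,274.2,94.2],93.8)
c=cap('wrist'); hp(c); meas(c)
E
```

```text
t 36.50 pos [514.8 274.8  98.1] F [-0.2 -0.4  0.1] w 40.5 q [0.35 0.59 1.5  0.02 1.09 1.85]
R [[-0.037, 0.065, -0.997], [0.004, -0.998, -0.065], [-0.999, -0.006, 0.037]]
shift [0.004  0.0003 0.0042] turn 179.9 or -0.1
98 8 [15.3 15.6 15.7]
104 101 [15.4 15.8 16.2]
110 35 [15.5 15.9 16.3]
116 6 [21.2 21.3 21.4]
122 98 [21.4 21.8 22.2]
128 121 [21.4 22.1 24.8]
134 66 [21.5 21.8 24.1]
140 199 [10.  17.2 21.8]
146 361 [10.  15.6 20.9]
wrist 0 4338 along [108.4 149.8 150.1 150.3 151.2] w [-10.7   1.1  11.3] h [19.3 25.7] gold a,w,h 146.1 6.0 24.4
wrist 1 3478 along [126.3 149.6 149.8 150.1 151.2] w [-6.  10.9 16.1] h [14.7 25.7] gold a,w,h 147.4 11.3 23.8
wrist 2 1428 along [122.4 144.3 146.3 148.  150.1] w [14.9 15.9 16.8] h [ 7.2 18.1] gold a,w,h nan nan nan
```

It dropped flat and slid home on its own. Shank top is at 15.8, head at 21.8 and the end at 150.1 against the neighbour's 149.8. Now I withdraw and check.

Emit:
step_arm --targets '[[[-0.005,0,0,0],[-0.02,0,0,0],[-0.045,0,0,0],[-0.075,0,0,0],[-0.11,0,0,0]]]'

```text
time: 36.97
tool_pos: [518.1, 274.1, 208.3]
tcp_rot: [-0.141, 1.531, 3.066]
contact_force: [0.8, 0.7, 0.1]
grip_width: 41.7
```

Emit:
step_arm --targets '[[[-0.035,0,0,0],[-0.07,0,0,0],[-0.1,0,0.01,0],[-0.11,0,0.02,0],[-0.11,0,0.02,0]]]'

```text
time: 37.38
tool_pos: [502.3, 272.9, 322.9]
tcp_rot: [-0.226, 1.536, 2.981]
contact_force: [0.5, -0.0, 0.1]
grip_width: 41.6
```

```bash
python3 - <<'E' 2>/dev/null
from m import *
go([510.5,274.2,94.2])
c=cap('side'); meas(c); im=c['color']; w=cap('wrist'); meas(w); hp(w)
L=np.load('side1.npz'); d=(np.abs(im.astype(int)-L['color']).max(-1)>60).astype(np.uint8)
n,lab,st,ce=cv2.connectedComponentsWithStats(d)
print([(s[4],x.round().tolist()) for s,x in zip(st[1:],ce[1:]) if s[4]>25])
cv2.imwrite('pics/end.png',np.hstack([cv2.resize(im[80:400,240:480],(450,600)),cv2.resize(w['color'][100:300,200:320],(345,600))])[...,::-1])
E
```

```text
t 37.38 pos [502.3 272.9 322.9] F [ 0.5 -0.   0.1] w 41.6 q [0.35 0.4  1.18 0.02 1.59 1.86]
R [[-0.034, 0.066, -0.997], [0.005, -0.998, -0.066], [-0.999, -0.008, 0.033]]
shift [ 0.2283  0.001  -0.0159] 
side 0 148 along [108.  149.1 151.  151.9 152.5] w [-10.8  -3.6  10.5] h [16.6 26.9] gold a,w,h 144.8 5.2 25.6
side 1 162 along [107.7 148.7 150.6 151.7 152. ] w [-8.1 -0.7 13.3] h [17.5 26.8] gold a,w,h 144.7 8.7 24.9
side 2 172 along [107.2 148.8 150.4 151.5 151.8] w [-7.5  0.5 13.3] h [17.3 26.5] gold a,w,h 144.8 8.9 25.2
wrist 0 796 along [107.8 149.7 150.  150.2 150.9] w [-9.7  1.  11.4] h [21.  25.9] gold a,w,h 143.8 5.3 24.8
wrist 1 851 along [107.6 149.4 149.7 149.9 150.6] w [-6.2  6.1 15.8] h [20.5 26.1] gold a,w,h 143.6 8.7 25.0
wrist 2 955 along [107.3 149.1 149.4 149.8 150.2] w [-5.8  8.5 16.1] h [18.7 26.2] gold a,w,h 143.4 8.7 25.0
86 27 [15.  15.8 16.7]
92 25 [15.  15.8 16.3]
98 27 [15.4 15.9 16.5]
104 28 [15.1 15.8 16.7]
110 28 [15.2 15.7 16.7]
116 7 [15.6 15.9 16. ]
122 26 [21.4 21.8 22.5]
128 23 [21.3 21.8 23.2]
134 11 [21.  22.  22.7]
140 22 [11.6 18.2 21.3]
146 47 [ 9.7 14.9 20.3]
[(np.int32(250), [88.0, 6.0]), (np.int32(1879), [321.0, 42.0]), (np.int32(349), [168.0, 19.0]), (np.int32(1512), [99.0, 55.0]), (np.int32(734), [179.0, 50.0]), (np.int32(151), [4.0, 63.0]), (np.int32(2250), [92.0, 132.0]), (np.int32(1839), [163.0, 128.0]), (np.int32(233), [31.0, 158.0]), (np.int32(5038), [200.0, 168.0]), (np.int32(27), [330.0, 137.0]), (np.int32(31), [128.0, 214.0]), (np.int32(1367), [66.0, 244.0]), (np.int32(82), [107.0, 231.0]), (np.int32(35), [116.0, 233.0])]
```

View pics/end.png

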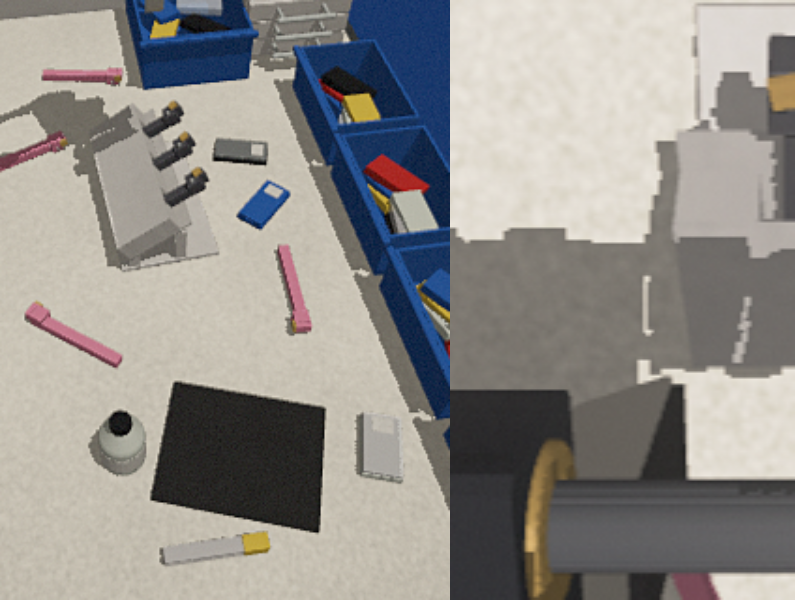

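All three holders now sit alike with their gold heads out. The mat is empty, and the cases, bottle, tube and neighbours show no change from the first picture. I'm handing the job in.

```bash
python3 -c "
from plant import bot
print(bot.close_job())"
```

```text
the job is handed in; nothing more can be done
None
```

The wrongly stored holder is now in its own +75 mm pocket, shank-first and fully home with the cutting head outside. I handed the job in at about 37.5 s of the 61 s allowed.

**What I did:**
- I drew the holder out, laid it flat on the mat and let go, then regripped it on the shank just behind the head.
- To match the slope of the rack, I tipped the bar in the grip by pressing its head on the rack's floor lip. I then turned it half round and slid it in.

**What went wrong on the way:**
- After the first release it was cocked, with the tail wedged up and the head about 4 mm low. A second try still left the head about 1.3 mm low.
- One regrip closed on the edge of the head (opening 20.5 mm), so I opened and gripped again.
- I then eased the bar out about 5 mm and released it. It dropped flat and slid home on its own.

**Last checks:**
- **Depth:** the head end is 150.0 mm up the slope, against 149.7 and 149.4 mm for the two neighbours.
- **Seating:** the shank top is 15.8 mm above the pocket floor all along, so it lies flat. The head top is at 21.8 mm, and the neighbour I checked was at 22.1 mm.
- **Sideways:** the shank sits 2–4 mm off compared with its neighbours, within the pocket's clearance.
- **Forces:** the highest reading I saw at the end of any move was about 15 N.
- **Rest of the bench:** the neighbours and everything else in the last side view look unmoved. The spanner was outside that view, so I did not check it again.

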